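Clear the vessels, lay the press screw on the draining stand, put the vessels back

ROBOT

A 7-joint arm with a two-finger parallel gripper is mounted at the origin on the work surface. World frame = base frame: x ahead of the robot, y to its left, z up, the work surface at z = 0. Lengths are in m, angles in rad, forces in N, time in s.
With the tool pointing down it reaches from about 0.4 to 0.85 m from the base axis. Payload 4.5 kg.
Tool frame: the origin (TCP) lies on the centre line of the jaws, within the pads' length; the fingertips stand 14 mm ahead of it and the grasp point (between the pads) lies 5 mm behind it; y points along the fingers, z is the direction in which the jaws open and shut, and the axes are right-handed (so a half turn about y gives the same grasp; the last joint's range is limited). The gripper opens to 88 mm and grips with 3 to 60 N. Pads are 18 mm wide; open, the fingers measure 123 mm over their backs; the gripper's body (75 mm by 187 mm) begins 45 mm behind the grasp point.
Start: joints at [-1.293, 0.689, -0.195, 1.565, 0.157, 0.902, -0.215], TCP at [0.151, 0.607, 0.253] pointing down, gripper open.
Joint ranges: [-3.01, 3.01], [-0.46, 2.08], [-1.47, 1.51], [0.13, 2.56], [-1, 4.14], [0.04, 2.09], [-2.66, 2.66]. Speed limits (rad/s): [2.57, 2.57, 3.14, 3.14, 3.14, 3.14, 3.14].

INTERFACE

Orientations are given as a unit quaternion [x, y, z, w].
In Python, from plant import get_state, imaging, job gives the robot as it stands.
- The arm moves only by the tool send_rows, never from a script. Its argument "motion" is a list that holds one entry, the list of rows, each a list of 7 numbers: the turn, a rotation vector about the tool's x, y, z scaled (see below), then the shift along the tool's x, y, z scaled (see below), then the gripper's target within -1 to 1 (shut at 1, half-way at 0, fully open at -1). In form: [[[rx, ry, rz, tx, ty, tz, gripper], ...]]. A call has exactly 5 rows; each row shifts and turns the commanded pose from where the row before left it, along the tool's axes as they then stand; what a row does not reach is not made up. The controller multiplies each number of a shift by 0.02 m and each number of a turn by 0.08 rad. A row lasts 1/12 s, in which the tool goes at most 41.7 mm and 7.16 degrees, less where a joint would pass 70% of its speed; a pose out of reach is approached as far as the arm can. A call with a number of a shift or a turn outside -1 to 1 is refused whole. A call with a gripper value outside its range is refused whole. The fingers move at their own pace and stop on an object; "force" is the grip in N (left out, the last holds). Time passes only in rows, so rows that do not move let the fingers close, or fill a call up. It gives the time, the measured TCP pose, the force and the opening at its end, in the units of the state.
- get_state(): the state, without advancing time (a new reading comes with each control period).
- imaging.snapshot(name): name is "side" or "top" or "wrist"; returns a dict with "img" (400x640x3 uint8, red, green, blue), "camera_matrix" (3x3 intrinsics, pixels), "R" (3x3) and "t" (3): a world point X has camera coordinates R X + t; the wrist camera has in their place "hand_eye" (4x4, takes a point from camera to tool coordinates, whose origin is the TCP and whose axes are the tool frame's). Camera axes: x right, y down, z forward; pixel columns grow to the right and rows downward; lengths in m; the calibration is good to about 2 mm. A picture is of the moment at which its call begins: read the wrist's pose just before it. There is no depth.
- job.finish_job(): hands the job in, once; it reports no verdict.
The state is a dict: "clock": time; "q": joint angles; "qd": joint speeds; "joint_torque": joint torques, N m; "tool_pos": TCP position; "eef_rot": TCP orientation; "contact_force": force on the tool from outside, world axes, zero at the start; "moment": the same for the moment, N m; "opening": opening from 0.0 (shut) to 1.0 (fully open).
Only numpy, scipy, OpenCV 4.12 (cv2) and the standard library are available. Lean on these libraries where they do the work, as an engineer would, in place of code of your own. Each camera call takes 0.05 s, during which the arm holds its last target.

TASK

The steel press screw lies on the aluminium storage tray, hemmed in by three vessels. First stand all three vessels on the black rubber mat at the side, then, with all three there, lay the screw across both notched supports of the draining stand, centred between them, and only then put each vessel back centred on the same round pad it came from. Keep the vessels upright throughout, and let go of everything.

Things in the scene. Friction and masses are not known exactly. Their poses are not given: they have to be found in the camera images.
- tin_mid (a point): Cylindrical steel tin with an aluminium lid, 64 mm diameter, 90 mm tall, about 0.3 kg. The point is on its axis half-way up, 45 mm above its base; z is up. Straight sides; grip about 60 mm above its base. Stands on one of the three pads at the start.
- bottle_mid (a point): Slim white plastic bottle, about 0.22 kg: body 52 mm diameter, straight up to 98 mm, shoulder to 110 mm, grey cap 30 mm diameter, 130 mm tall in all. The point is on its axis half-way up, 65 mm above its base; z is up. Grip the body about 82 mm above its base. Stands on one of the three pads at the start.
- flask_mid (a point): Conical amber glass flask, about 0.25 kg: base 72 mm diameter, cone up to 78 mm, straight neck 34 mm diameter from 78 to 114 mm, black stopper to 124 mm. The point is on its axis half-way up, 62 mm above its base; z is up. Grip the neck about 98 mm above its base (the cone would slip). Stands on one of the three pads at the start.
- screw_mid (a point): Steel screw, 0.38 kg, lying between the front pads and the back pad along the tray's y. Point: on its axis, mid-flights, 19 mm above the bench. Along its x (mm): square head 26 wide -102 to -78 (stops rolling), journal 16 diameter -78 to -42, flights 26 diameter -42 to 42 (balances here: grip across the middle), journal 16 diameter 42 to 95. May lie either way round on the stand.
- pad_a: Fixed black round rubber pad, 80 mm diameter, 3 mm thick, on the flat aluminium storage tray (front left: 78 mm before and 50 mm left of the tray's centre). Origin: centre of its underside, 6 mm above the bench; its top is 9 mm above the bench. Its axes are the tray's: x to the tray's back edge, y to its left, z up. One vessel stands centred on it at the start; which one varies.
- pad_b: Fixed black round rubber pad, 80 mm diameter, 3 mm thick, on the flat aluminium storage tray (front right: 78 mm before and 50 mm right of the tray's centre). Origin: centre of its underside, 6 mm above the bench; its top is 9 mm above the bench. Its axes are the tray's: x to the tray's back edge, y to its left, z up. One vessel stands centred on it at the start; which one varies.
- pad_c: Fixed black round rubber pad, 80 mm diameter, 3 mm thick, on the flat aluminium storage tray (back: 78 mm behind the tray's centre). Origin: centre of its underside, 6 mm above the bench; its top is 9 mm above the bench. Its axes are the tray's: x to the tray's back edge, y to its left, z up. One vessel stands centred on it at the start; which one varies.
- mat: Fixed black rubber mat, empty at the start, 280 mm along its x, 130 mm along its y, to the left or right of the tray (varies). Origin: centre of its underside, on the bench; its top is 4 mm above that. The vessels may stand anywhere wholly on it; there is room for three in a row along x.
- stand_rest (a point): Resting point on the fixed draining stand, beside the tray opposite the mat: a drip pan (200 x 90 mm, 12 mm high) with two grey supports 10 mm thick at x = -60 and +60 mm (110 mm clear between), each with a 90 degree V notch 48 mm wide. The point, 80 mm above the bench, is where the screw's point lies with both journals in the notches, whose tips end 13 mm above it. x: support to support.

How it is judged:
On the way, in this order (a step that is already met when the one before it is completed fails the run):
1. all three vessels stand upright on the mat, released (x of tin_mid in the frame of mat between -0.14 and 0.14 m and y of tin_mid in the frame of mat between -0.065 and 0.065 m and z of tin_mid in the frame of mat between 0.043 and 0.055 m and angle between each of tin_mid, bottle_mid, flask_mid's own z axis and vertical below 0.15 rad and linear speed of each of tin, bottle, flask below 0.03 m/s and contact force between each of tin, bottle, flask and the fingers below 0.2 N and x of bottle_mid in the frame of mat between -0.14 and 0.14 m and y of bottle_mid in the frame of mat between -0.065 and 0.065 m and z of bottle_mid in the frame of mat between 0.063 and 0.075 m and x of flask_mid in the frame of mat between -0.14 and 0.14 m and y of flask_mid in the frame of mat between -0.065 and 0.065 m and z of flask_mid in the frame of mat between 0.06 and 0.072 m), for 0.2 s.
2. the screw rests across both supports of the stand, released, with the three vessels still on the mat (all of step 1 and horizontal distance between screw_mid and stand_rest below 0.013 m and z of screw_mid in the frame of stand_rest between -0.005 and 0.005 m and angle between the x axis of screw_mid and the x axis of stand_rest, either way round below 0.1 rad and linear speed of screw below 0.02 m/s and contact force between screw and the fingers below 0.2 N), for 0.2 s.
At the end, for the whole second after the job is handed in: The screw rests in both notches of the stand (middle within 13 mm of the resting point across, 5 mm in height, axis within 0.1 rad), and each vessel stands upright (within 0.1 rad) within 15 mm of where it stood at the start, on its own pad; all released and at rest (horizontal distance between screw_mid and stand_rest below 0.013 m and z of screw_mid in the frame of stand_rest between -0.005 and 0.005 m and angle between the x axis of screw_mid and the x axis of stand_rest, either way round below 0.1 rad and linear speed of each of screw, tin, bottle, flask below 0.02 m/s and contact force between each of screw, tin, bottle, flask and the fingers below 0.2 N and distance of each of tin_mid, bottle_mid, flask_mid from where it was at the start of the episode below 0.015 m and angle between each of tin_mid, bottle_mid, flask_mid's own z axis and vertical below 0.1 rad); the robot touches nothing.
It fails at once if a vessel is tipped over (angle between any of tin_mid, bottle_mid, flask_mid's own z axis and vertical above 0.6 rad).
It also fails if it takes over 147 s, if anything falls off the work surface, if the arm or the gripper's body presses on something with over 40 N, if the wrist force passes 120 N, or if a joint passes its speed limit or range.

## Working session

There is one attempt and no reset: what is moved stays moved. The work goes in short steps, Python scripts to look and compute and a tool call to move; the robot and the scene stay as the last step left them, time stands still between calls to the robot, and variables do not carry over. Pictures are saved under pics/ and viewed, and the job is handed in when it is done.

Besides the shell and the picture viewer there is one more tool, called after ">>>" as name(argument=value, ...) on one line, values as JSON. send_rows: Moves the arm, as the interface text tells. Its arguments: {"type":"object","properties":{"motion":{"type":"array"},"force":{"type":"number"}},"required":["motion"]}

```bash
ls; mkdir -p pics; python3 - <<'E'
from plant import get_state, imaging
import cv2,json
s=get_state(); print({k:s[k] for k in ['clock','tool_pos','eef_rot','opening','q']})
for n in ['side','top']:
    d=imaging.snapshot(n); cv2.imwrite(f'pics/{n}0.png',d['img'][:,:,::-1]); print(n,d['camera_matrix'],d['R'],d['t'])
E
```

```text
pics
{'clock': 0.0, 'tool_pos': array([0.1507751 , 0.60593156, 0.25189086]), 'eef_rot': array([ 0.70250351, -0.08602272,  0.08593925, -0.70121563]), 'opening': 0.998481451209065, 'q': array([-1.29317975,  0.69002321, -0.19451502,  1.56632404,  0.15727786,
        0.90245936, -0.21514679])}
side [[508.36595173   0.         328.60996291]
 [  0.         508.36595173 197.71691329]
 [  0.           0.           1.        ]] [[ 0.75171339 -0.65917419 -0.02040511]
 [-0.51438158 -0.56666899 -0.64365972]
 [ 0.41272094  0.49434364 -0.76503973]] [-0.4374915   0.32949485  0.94686412]
top [[480.98961397   0.         323.45379932]
 [  0.         480.98961397 195.87957265]
 [  0.           0.           1.        ]] [[ 5.10739615e-02 -9.98694657e-01 -6.57680762e-04]
 [-9.75467852e-01 -4.97449034e-02 -2.14447929e-01]
 [ 2.14135284e-01  1.15942517e-02 -9.76735201e-01]] [-0.02421194  0.55453211  1.04100157]
```

View pics/top0.png

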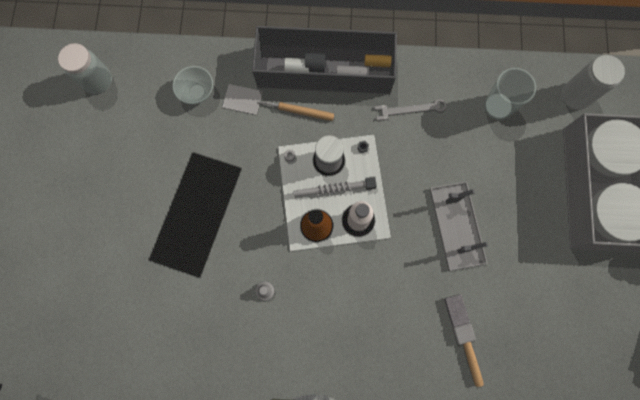

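View pics/side0.png

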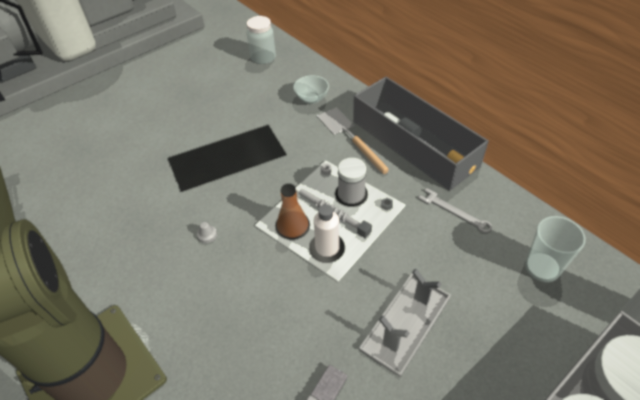

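```bash
cat > h.py <<'E'
import numpy as np,cv2
from plant import get_state, imaging
def ray(d,u,v):
    K,R,t=d['camera_matrix'],np.array(d['R']),np.array(d['t'])
    return -R.T@t, R.T@np.linalg.solve(K,[u,v,1.])
def onz(d,u,v,z):
    c,r=ray(d,u,v); return c+r*(z-c[2])/r[2]
def proj(d,X):
    p=d['camera_matrix']@(np.array(d['R'])@np.array(X,float)+d['t']); return p[:2]/p[2]
E
python3 - <<'E'
from h import *
d=imaging.snapshot('top'); s=imaging.snapshot('side')
im=d['img']; g=im.mean(2)
c=im[120:280,140:500,::-1]; cv2.imwrite('pics/topc.png',cv2.resize(c[:, :100+160-0],None,fx=3,fy=3,interpolation=2))
cv2.imwrite('pics/topc2.png',cv2.resize(im[120:280,270:500,::-1],None,fx=3.4,fy=3.4,interpolation=2))
cv2.imwrite('pics/sidec.png',cv2.resize(s['img'][140:390,240:460,::-1],None,fx=2.4,fy=2.4,interpolation=2))
# mat
m=(g<30).astype(np.uint8); n,l,st,ce=cv2.connectedComponentsWithStats(m)
for i in range(1,n):
    if st[i,4]>60: print('dark',st[i],ce[i])
i=1+np.argmax([st[k,4] if (150<ce[k,0]<245) else 0 for k in range(1,n)])
r=cv2.minAreaRect(cv2.findContours((l==i).astype(np.uint8),0,1)[0][0]); b=cv2.boxPoints(r)
P=np.array([onz(d,*p,0.004) for p in b]); print('mat',P,P.mean(0),[np.linalg.norm(P[k]-P[(k+1)%4]) for k in range(4)])
# tray
m=((g>135)).astype(np.uint8); n,l,st,ce=cv2.connectedComponentsWithStats(m)
for i in range(1,n):
    if st[i,4]>800: print('bright',st[i],ce[i])
i=l[240,345] or l[180,300]
r=cv2.minAreaRect(cv2.convexHull(np.concatenate(cv2.findContours((l==i).astype(np.uint8),0,1)[0]))); b=cv2.boxPoints(r); print(b)
P=np.array([onz(d,*p,0.006) for p in b]); print('tray',P,P.mean(0),[np.linalg.norm(P[k]-P[(k+1)%4]) for k in range(4)])
E
```

```text
dark [343 212  29  23 117] [351.82051282 225.77777778]
mat [[0.42439736 0.31467107 0.004     ]
 [0.4437603  0.31042615 0.004     ]
 [0.4419631  0.30382647 0.004     ]
 [0.42261448 0.30809347 0.004     ]] [0.43318381 0.30925429 0.004     ] [np.float64(0.01982278205983602), np.float64(0.006840014216496618), np.float64(0.01981353971555834), np.float64(0.006814952314689881)]
bright [ 592  120   48   54 2129] [617.67402536 146.0695162 ]
bright [ 278  135  113  116 5746] [338.82770623 186.50226244]
bright [ 597  183   43   58 2042] [620.38540646 210.79529873]
[[276.077   141.40038]
 [376.478   128.52846]
 [390.4689  237.65782]
 [290.0679  250.52974]]
tray [[ 0.69833845  0.12845473  0.006     ]
 [ 0.74444995 -0.11788449  0.006     ]
 [ 0.4741823  -0.15831931  0.006     ]
 [ 0.43182522  0.07626845  0.006     ]] [ 0.58719898 -0.01787015  0.006     ] [np.float64(0.2506177985297695), np.float64(0.27327563755521467), np.float64(0.23838108427894883), np.float64(0.2715744986097915)]
```

View pics/topc2.png

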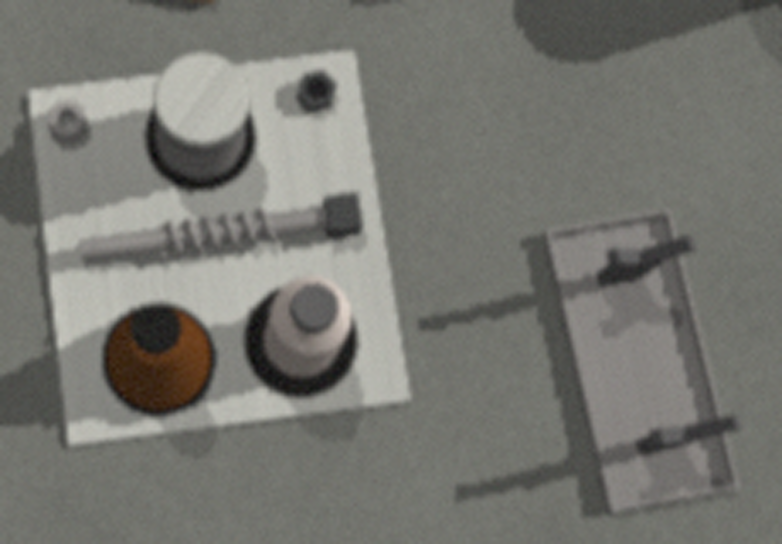

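View pics/sidec.png

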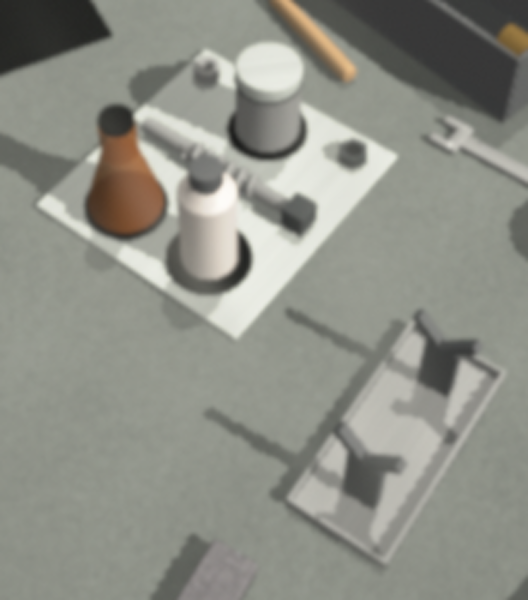

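```bash
python3 - <<'E'
from h import *
d=imaging.snapshot('top'); s=imaging.snapshot('side')
f=lambda L:[(270+x/3.4-.35,120+y/3.4-.35) for x,y in L]
def rect(name,px,z,cam=d):
    P=np.array([onz(cam,*p,z) for p in px]); 
    print(name,P[:,:2].round(4).tolist(),'c',P.mean(0).round(4),'sides',[round(np.linalg.norm(P[k]-P[(k+1)%4]),4) for k in range(4)])
    e=[np.degrees(np.arctan2(*(P[(k+1)%4]-P[k])[[1,0]])) for k in range(4)]; print('  angs',np.round(e,1))
    return P
rect('tray',f([(28,90),(355,50),(410,400),(68,445)]),.006)
rect('pan',f([(548,233),(665,213),(735,490),(612,513)]),.012)
rect('mat',[(193,153),(241,168),(200,277),(150,261)],.004)
g=lambda L:[(240+x/2.4-.3,140+y/2.4-.3) for x,y in L]
rect('trayS',g([(205,50),(397,157),(237,338),(38,205)]),.006,s)
rect('panS',g([(412,322),(505,373),(385,562),(288,498)]),.012,s)
rect('matS',[(167.5,158),(269,126),(286.5,155),(181,189)],.004,s)
# vessel tops
print('stopper', onz(d,*f([(157,327)])[0],.009+.124), onz(s,*g([(116,119)])[0],.133))
print('cap', onz(d,*f([(315,307)])[0],.009+.130), onz(s,*g([(208,166)])[0],.139))
print('lid', onz(d,*f([(202,100)])[0],.009+.09), onz(s,*g([(269,70)])[0],.099))
print('screw flights',onz(d,*f([(217,229)])[0],.025),'head',onz(d,*f([(342,213)])[0],.03),'end',onz(d,*f([(85,253)])[0],.02))
E
```

```text
tray [[0.6864, 0.1231], [0.7289, -0.1123], [0.475, -0.1578], [0.4318, 0.0772]] c [ 0.5805 -0.0174  0.006 ] sides [np.float64(0.2393), np.float64(0.2579), np.float64(0.2389), np.float64(0.2587)]
  angs [ -79.8 -169.9  100.4   10.2]
pan [[0.5976, -0.2517], [0.6164, -0.3343], [0.4238, -0.3797], [0.4039, -0.2958]] c [ 0.5104 -0.3154  0.012 ] sides [np.float64(0.0847), np.float64(0.1979), np.float64(0.0862), np.float64(0.1986)]
  angs [ -77.2 -166.8  103.3   12.8]
mat [[0.6588, 0.3304], [0.6267, 0.2093], [0.36, 0.2814], [0.3909, 0.4021]] c [0.5091 0.3058 0.004 ] sides [np.float64(0.1254), np.float64(0.2762), np.float64(0.1247), np.float64(0.2773)]
  angs [-104.8  164.9   75.7  -15. ]
trayS [[0.6791, 0.1239], [0.722, -0.1112], [0.4713, -0.1576], [0.4279, 0.0763]] c [ 0.575  -0.0171  0.006 ] sides [np.float64(0.239), np.float64(0.255), np.float64(0.2378), np.float64(0.2557)]
  angs [ -79.7 -169.5  100.5   10.7]
panS [[0.5925, -0.2499], [0.6137, -0.3358], [0.4219, -0.3801], [0.4021, -0.2944]] c [ 0.5076 -0.315   0.012 ] sides [np.float64(0.0886), np.float64(0.1969), np.float64(0.088), np.float64(0.1955)]
  angs [ -76.1 -167.   103.    13.2]
matS [[0.3875, 0.405], [0.6535, 0.3259], [0.6202, 0.207], [0.3585, 0.2888]] c [0.5049 0.3067 0.004 ] sides [np.float64(0.2775), np.float64(0.1235), np.float64(0.2741), np.float64(0.1197)]
  angs [ -16.5 -105.7  162.6   76. ]
stopper [0.49511537 0.01714264 0.133     ] [0.48888406 0.01751678 0.133     ]
cap [ 0.51161599 -0.08015407  0.139     ] [ 0.51052895 -0.07902301  0.139     ]
lid [ 0.65511147 -0.00346741  0.099     ] [ 0.64843642 -0.00584123  0.099     ]
screw flights [ 0.58550759 -0.01813223  0.025     ] head [ 0.60018506 -0.10450225  0.03      ] end [0.56477881 0.07317909 0.02      ]
```

```bash
cat >> h.py <<'E'
from scipy.spatial.transform import Rotation as Ro
def st():
    s=get_state(); R=Ro.from_quat(s['eef_rot']).as_matrix(); return s,R
def goto(p,yaw=None,n=None):
    """prints shift (tool axes, m->units of 0.02) and turn needed; yaw deg of jaw (tool z) direction"""
    s,R=st(); 
    print('t',round(s['clock'],2),'tcp',s['tool_pos'].round(4),'jaw yaw',round(np.degrees(np.arctan2(R[1,2],R[0,2])),1),'tilt',R[2].round(3),'open',round(s['opening'],3),'F',s['contact_force'].round(1))
    if yaw is not None:
        y=np.radians(yaw); z=np.array([np.cos(y),np.sin(y),0]); yy=np.array([0,0,-1.]); x=np.cross(yy,z)
        T=np.c_[x,yy,z]; rv=Ro.from_matrix(R.T@T).as_rotvec(); print('turn units',(rv/.08).round(3),'final-axes shift units',(T.T@(np.array(p)-s['tool_pos'])/.02).round(3))
    else: T=R
    print('shift units',(R.T@(np.array(p)-s['tool_pos'])/.02).round(3))
E
python3 - <<'E'
from h import *
goto([.4924,.0183,.22],74)
E
```

```text
t 0.3 tcp [0.1508 0.6064 0.2525] jaw yaw 76.0 tilt [ 0.    -1.    -0.001] open 1.002 F [-0.2  0.8  0.6]
turn units [0.007 0.444 0.   ] final-axes shift units [ 24.523   1.624 -23.556]
shift units [ 23.67    1.637 -24.412]
```

>>> send_rows(motion=[[[0, 0, 0, 1, 0, -1, -1], [0, 0, 0, 1, 0, -1, -1], [0, 0, 0, 1, 0, -1, -1], [0, 0, 0, 1, 0, -1, -1], [0, 0, 0, 1, 0, -1, -1]]], force=25)

```text
clock: 0.72
tool_pos: [0.2243, 0.4841, 0.2528]
eef_rot: [-0.702, 0.086, -0.086, 0.702]
contact_force: [0.6, -0.2, 0.8]
opening: 1.001
```

>>> send_rows(motion=[[[0, 0, 0, 1, 0, -1, -1], [0, 0, 0, 1, 0, -1, -1], [0, 0, 0, 1, 0, -1, -1], [0, 0, 0, 1, 0, -1, -1], [0, 0, 0, 1, 0, -1, -1]]])

```text
clock: 1.13
tool_pos: [0.2972, 0.363, 0.2529]
eef_rot: [-0.702, 0.086, -0.086, 0.702]
contact_force: [0.6, -0.9, 0.1]
opening: 1.002
```

>>> send_rows(motion=[[[0, 0, 0, 1, 0, -1, -1], [0, 0, 0, 1, 0, -1, -1], [0, 0, 0, 1, 0, -1, -1], [0, 0, 0, 1, 0, -1, -1], [0, 0, 0, 1, 0, -1, -1]]])

```text
clock: 1.55
tool_pos: [0.3702, 0.2418, 0.2529]
eef_rot: [-0.702, 0.086, -0.086, 0.702]
contact_force: [0.7, 0.2, 0.1]
opening: 0.996
```

>>> send_rows(motion=[[[0, 0, 0, 1, 0, -1, -1], [0, 0, 0, 1, 0, -1, -1], [0, 0, 0, 1, 0, -1, -1], [0, 0, 0, 1, 0, -1, -1], [0, 0, 0, 1, 0, -1, -1]]])

```text
clock: 1.97
tool_pos: [0.4431, 0.1205, 0.2529]
eef_rot: [-0.702, 0.086, -0.086, 0.702]
contact_force: [-0.1, 0.4, 0.0]
opening: 1.0
```

```bash
python3 - <<'E'
from h import *
goto([.4924,.0183,.22])
E
```

```text
t 1.97 tcp [0.4431 0.1205 0.2529] jaw yaw 76.0 tilt [ 0. -1.  0.] open 1.0 F [-0.1  0.4  0. ]
shift units [ 3.623  1.643 -4.366]
```

>>> send_rows(motion=[[[0, 0, 0, 0.724, 0, -0.874, -1], [0, 0, 0, 0.724, 0, -0.874, -1], [0, 0, 0, 0.724, 0, -0.874, -1], [0, 0, 0, 0.724, 0, -0.874, -1], [0, 0, 0, 0.724, 0, -0.874, -1]]])

```text
clock: 2.38
tool_pos: [0.4921, 0.0184, 0.2528]
eef_rot: [-0.702, 0.086, -0.086, 0.702]
contact_force: [1.0, 0.2, -0.4]
opening: 0.998
```

```bash
cat >> h.py <<'E'
def wrist(name):
    s,R=st(); d=imaging.snapshot('wrist'); cv2.imwrite(f'pics/{name}.png',d['img'][:,:,::-1])
    H=np.array(d['hand_eye']); T=np.eye(4); T[:3,:3]=R; T[:3,3]=s['tool_pos']; W=np.linalg.inv(T@H)
    return dict(img=d['img'],camera_matrix=d['camera_matrix'],R=W[:3,:3],t=W[:3,3])
E
python3 - <<'E'
from h import *
goto([.4924,.0183,.22])
d=wrist('w1')
import pickle; pickle.dump(d,open('w1.pkl','wb'))
for X in ([.4924,.0183,.133],[.510,-.080,.139],[.6547,-.003,.099],[.4924,.0183,.009],[.510,-.08,.009]): print(X,proj(d,X).round(0))
E
```

```text
t 2.38 tcp [0.4921 0.0184 0.2528] jaw yaw 76.0 tilt [ 0. -1.  0.] open 0.998 F [ 1.   0.2 -0.4]
shift units [ 0.016  1.64  -0.002]
[0.4924, 0.0183, 0.133] [319. 201.]
[0.51, -0.08, 0.139] [199. 255.]
[0.6547, -0.003, 0.099] [338. 350.]
[0.4924, 0.0183, 0.009] [319. 167.]
[0.51, -0.08, 0.009] [237. 203.]
```

View pics/w1.png

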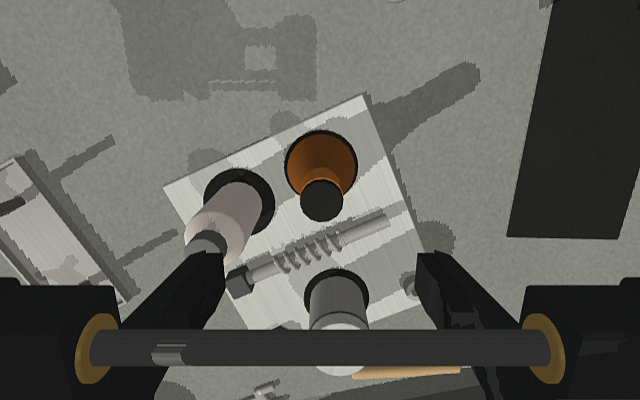

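>>> send_rows(motion=[[[0, 0, 0, 0, 0.9, 0, -1], [0, 0, 0, 0, 0.9, 0, -1], [0, 0, 0, 0, 0.9, 0, -1], [0, 0, 0, 0, 0.9, 0, -1], [0, 0, 0, 0, 0.9, 0, -1]]])

```text
clock: 2.85
tool_pos: [0.4918, 0.0196, 0.162]
eef_rot: [-0.702, 0.086, -0.086, 0.702]
contact_force: [0.9, -0.4, 0.5]
opening: 1.0
```

>>> send_rows(motion=[[[0, 0, 0, 0, 0.8, 0, -1], [0, 0, 0, 0, 0.8, 0, -1], [0, 0, 0, 0, 0.8, 0, -1], [0, 0, 0, 0, 0.4, 0, -1], [0, 0, 0, 0, 0.24, 0, -1]]])

```text
clock: 3.27
tool_pos: [0.4913, 0.0197, 0.101]
eef_rot: [0.702, -0.086, 0.085, -0.702]
contact_force: [0.6, -0.1, 0.1]
opening: 0.999
```

>>> send_rows(motion=[[[0, 0, 0, 0, 0, 0, 1], [0, 0, 0, 0, 0, 0, 1], [0, 0, 0, 0, 0, 0, 1], [0, 0, 0, 0, 0, 0, 1], [0, 0, 0, 0, 0, 0, 1]]], force=25)

```text
clock: 3.68
tool_pos: [0.492, 0.0195, 0.1025]
eef_rot: [-0.702, 0.086, -0.086, 0.702]
contact_force: [-0.8, -0.3, 0.4]
opening: 0.644
```

>>> send_rows(motion=[[[0, 0, 0, 0, 0, 0, 1], [0, 0, 0, 0, 0, 0, 1], [0, 0, 0, 0, 0, 0, 1], [0, 0, 0, 0, 0, 0, 1], [0, 0, 0, 0, 0, 0, 1]]])

```text
clock: 4.1
tool_pos: [0.4917, 0.0197, 0.102]
eef_rot: [-0.702, 0.086, -0.086, 0.702]
contact_force: [-0.7, -0.2, 1.9]
opening: 0.376
```

>>> send_rows(motion=[[[0, 0, 0, 0, -0.4, 0, 1], [0, 0, 0, 0, -0.8, 0, 1], [0, 0, 0, 0, -0.8, 0, 1], [0, 0, 0, 0, -0.8, 0.4, 1], [0, 0, 0, 0, -0.2, 0.8, 1]]])

```text
clock: 4.52
tool_pos: [0.4975, 0.0405, 0.164]
eef_rot: [0.702, -0.087, 0.088, -0.701]
contact_force: [-0.5, 0.0, -2.9]
opening: 0.378
```

>>> send_rows(motion=[[[0, 0, 0, 0.17, 0, 1, 1], [0, 0, 0, 0.17, 0, 1, 1], [0, 0, 0, 0.17, 0, 1, 1], [0, 0, 0, 0.17, 0, 1, 1], [0, 0, 0, 0.17, 0, 1, 1]]])

```text
clock: 4.93
tool_pos: [0.5378, 0.1364, 0.1622]
eef_rot: [0.702, -0.086, 0.086, -0.702]
contact_force: [0.8, 0.7, -2.7]
opening: 0.379
```

>>> send_rows(motion=[[[0, 0, 0, 0.17, 0, 1, 1], [0, 0, 0, 0.17, 0, 1, 1], [0, 0, 0, 0.17, 0, 1, 1], [0, 0, 0, 0.17, 0, 1, 1], [0, 0, 0, 0.17, 0, 1, 1]]])

```text
clock: 5.35
tool_pos: [0.5784, 0.2293, 0.162]
eef_rot: [0.702, -0.086, 0.085, -0.702]
contact_force: [0.7, 0.9, -2.3]
opening: 0.379
```

>>> send_rows(motion=[[[0, 0, 0, 0, 0, 1, 1], [0, 0, 0, 0, 0, 1, 1], [0, 0, 0, 0, 0, 0.5, 1], [0, 0, 0, 0, 0, 0.2, 1], [0, 0, 0, 0, 0, 0, 1]]])

```text
clock: 5.77
tool_pos: [0.5912, 0.2816, 0.1618]
eef_rot: [0.702, -0.086, 0.085, -0.702]
contact_force: [0.8, -0.4, -2.0]
opening: 0.379
```

```bash
python3 - <<'E'
from h import *
goto([.5917,.2822,.098],76)
d=imaging.snapshot('side'); cv2.imwrite('pics/s1.png',d['img'][:,:,::-1])
E
```

```text
t 5.77 tcp [0.5912 0.2816 0.1618] jaw yaw 76.1 tilt [-0.001 -1.    -0.   ] open 0.379 F [ 0.8 -0.4 -2. ]
turn units [ 0.004  0.021 -0.009] final-axes shift units [0.015 3.188 0.037]
shift units [0.018 3.188 0.038]
```

View pics/s1.png

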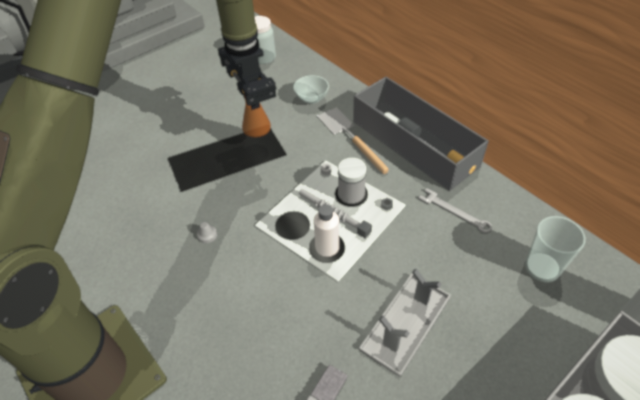

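>>> send_rows(motion=[[[0, 0, 0, 0, 0.9, 0, 1], [0, 0, 0, 0, 0.9, 0, 1], [0, 0, 0, 0, 0.8, 0, 1], [0, 0, 0, 0, 0.4, 0, 1], [0, 0, 0, 0, 0.15, 0, 1]]])

```text
clock: 6.23
tool_pos: [0.5909, 0.2788, 0.0975]
eef_rot: [0.703, -0.087, 0.086, -0.701]
contact_force: [-0.0, 0.3, -1.0]
opening: 0.381
```

>>> send_rows(motion=[[[0, 0, 0, 0, 0.05, 0, 1], [0, 0, 0, 0, 0, 0, -1], [0, 0, 0, 0, 0, 0, -1], [0, 0, 0, 0, 0, 0, -1], [0, 0, 0, 0, 0, 0, -1]]])

```text
clock: 6.65
tool_pos: [0.5924, 0.2815, 0.099]
eef_rot: [-0.701, 0.085, -0.087, 0.702]
contact_force: [0.2, 0.2, 0.2]
opening: 0.657
```

>>> send_rows(motion=[[[0, 0, 0, 0, 0, 0, -1], [0, 0, 0, 0, 0, 0, -1], [0, 0, 0, 0, -0.8, 0, -1], [0, 0, 0, 0, -1, 0, -1], [0, 0, 0, 0, -1, 0, -1]]])

```text
clock: 7.07
tool_pos: [0.5913, 0.2809, 0.1542]
eef_rot: [0.702, -0.086, 0.086, -0.702]
contact_force: [-0.2, -0.3, -0.1]
opening: 0.998
```

```bash
python3 - <<'E'
from h import *
goto([.510,-.080,.20],76)
E
```

```text
t 7.07 tcp [0.5913 0.2809 0.1542] jaw yaw 76.0 tilt [-0.001 -1.    -0.001] open 0.998 F [-0.2 -0.3 -0.1]
turn units [ 0.01   0.009 -0.012] final-axes shift units [  0.421  -2.29  -18.495]
shift units [  0.405  -2.276 -18.497]
```

>>> send_rows(motion=[[[0, 0, 0, 0, -0.8, -0.5, -1], [0, 0, 0, 0, -0.8, -1, -1], [0, 0, 0, 0, -0.67, -1, -1], [0, 0, 0, 0, 0, -1, -1], [0, 0, 0, 0, 0, -1, -1]]])

```text
clock: 7.48
tool_pos: [0.5704, 0.1932, 0.2006]
eef_rot: [-0.701, 0.085, -0.087, 0.702]
contact_force: [0.8, -0.5, -0.5]
opening: 0.997
```

>>> send_rows(motion=[[[0, 0, 0, 0, 0, -1, -1], [0, 0, 0, 0, 0, -1, -1], [0, 0, 0, 0, 0, -1, -1], [0, 0, 0, 0, 0, -1, -1], [0, 0, 0, 0, 0, -1, -1]]])

```text
clock: 7.9
tool_pos: [0.5457, 0.0959, 0.1995]
eef_rot: [-0.702, 0.086, -0.086, 0.702]
contact_force: [0.7, -0.2, 0.1]
opening: 1.003
```

>>> send_rows(motion=[[[0, 0, 0, 0.1, 0, -1, -1], [0, 0, 0, 0.1, 0, -1, -1], [0, 0, 0, 0.1, 0, -1, -1], [0, 0, 0, 0.1, 0, -1, -1], [0, 0, 0, 0, 0, -1, -1]]])

```text
clock: 8.32
tool_pos: [0.5297, -0.0033, 0.1995]
eef_rot: [-0.702, 0.086, -0.086, 0.702]
contact_force: [-0.6, 0.2, -0.3]
opening: 1.003
```

>>> send_rows(motion=[[[0, 0, 0, 0, 0, -1, -1], [0, 0, 0, 0, 0, -1, -1], [0, 0, 0, 0, 0, -1, -1], [0, 0, 0, 0, 0, -0.8, -1], [0, 0, 0, 0, 0, -0.2, -1]]])

```text
clock: 8.73
tool_pos: [0.5092, -0.0834, 0.1994]
eef_rot: [0.702, -0.088, 0.087, -0.701]
contact_force: [-0.4, -0.5, -0.7]
opening: 1.001
```

```bash
python3 - <<'E'
from h import *
goto([.510,-.080,.092],76)
d=wrist('w2')
for X in ([.510,-.080,.139],[.6547,-.003,.099]): print(X,proj(d,X).round(1))
E
```

```text
t 8.73 tcp [ 0.5092 -0.0834  0.1994] jaw yaw 75.8 tilt [-0.    -1.    -0.002] open 1.001 F [-0.4 -0.5 -0.7]
turn units [ 0.029 -0.049 -0.005] final-axes shift units [-2.000e-03  5.368e+00  1.730e-01]
shift units [-1.000e-03  5.367e+00  1.850e-01]
[0.51, -0.08, 0.139] [325.  231.6]
[0.6547, -0.003, 0.099] [462.2 354.3]
```

View pics/w2.png

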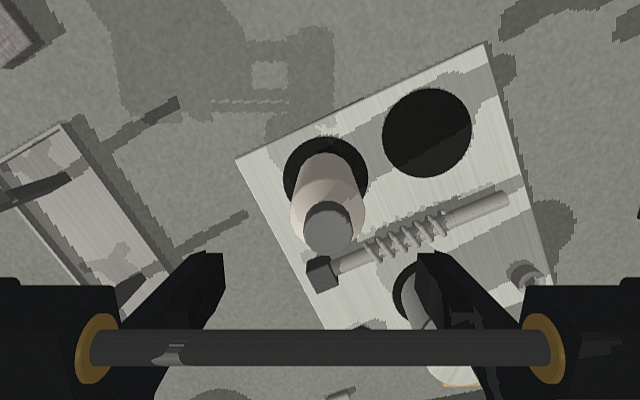

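>>> send_rows(motion=[[[0, 0, 0, -0.05, 0.8, 0.25, -1], [0, 0, 0, 0, 1, 0, -1], [0, 0, 0, 0, 1, 0, -1], [0, 0, 0, 0, 0.9, 0, -1], [0, 0, 0, 0, 0.8, 0, -1]]])

```text
clock: 9.2
tool_pos: [0.5109, -0.0729, 0.1084]
eef_rot: [-0.701, 0.085, -0.085, 0.702]
contact_force: [-0.6, -0.5, 0.2]
opening: 0.998
```

>>> send_rows(motion=[[[0, 0, 0, 0, 0.6, 0, -1], [0, 0, 0, 0, 0.27, 0, -1], [0, 0, 0, 0, 0, 0, 1], [0, 0, 0, 0, 0, 0, 1], [0, 0, 0, 0, 0, 0, 1]]])

```text
clock: 9.62
tool_pos: [0.5111, -0.0743, 0.0926]
eef_rot: [-0.702, 0.085, -0.086, 0.702]
contact_force: [-0.4, -0.1, -0.2]
opening: 0.801
```

>>> send_rows(motion=[[[0, 0, 0, 0, 0, 0, 1], [0, 0, 0, 0, 0, 0, 1], [0, 0, 0, 0, 0, 0, 1], [0, 0, 0, 0, 0, 0, 1], [0, 0, 0, 0, 0, 0, 1]]])

```text
clock: 10.03
tool_pos: [0.5107, -0.0754, 0.0924]
eef_rot: [0.702, -0.086, 0.087, -0.702]
contact_force: [0.2, -1.3, 5.8]
opening: 0.58
```

```bash
python3 - <<'E'
from h import *
goto([.507,.306,.16],76)
E
```

```text
t 10.03 tcp [ 0.5107 -0.0754  0.0924] jaw yaw 76.0 tilt [ 0.001 -1.    -0.   ] open 0.58 F [ 0.2 -1.3  5.8]
turn units [ 0.006 -0.001  0.013] final-axes shift units [-4.795 -3.378 18.459]
shift units [-4.793 -3.392 18.457]
```

>>> send_rows(motion=[[[0, 0, 0, 0, -0.4, 0, 1], [0, 0, 0, 0, -0.8, 0, 1], [0, 0, 0, 0, -1, 0, 1], [0, 0, 0, 0, -0.9, 0.4, 1], [0, 0, 0, 0, -0.3, 0.8, 1]]])

```text
clock: 10.45
tool_pos: [0.5163, -0.0533, 0.162]
eef_rot: [0.702, -0.087, 0.088, -0.701]
contact_force: [0.0, 0.4, -2.2]
opening: 0.583
```

>>> send_rows(motion=[[[0, 0, 0, -0.3, 0, 1, 1], [0, 0, 0, -0.3, 0, 1, 1], [0, 0, 0, -0.3, 0, 1, 1], [0, 0, 0, -0.3, 0, 1, 1], [0, 0, 0, -0.3, 0, 1, 1]]])

```text
clock: 10.87
tool_pos: [0.5106, 0.0542, 0.16]
eef_rot: [-0.702, 0.086, -0.085, 0.702]
contact_force: [1.1, -0.1, -2.8]
opening: 0.577
```

>>> send_rows(motion=[[[0, 0, 0, -0.3, 0, 1, 1], [0, 0, 0, -0.3, 0, 1, 1], [0, 0, 0, -0.3, 0, 1, 1], [0, 0, 0, -0.3, 0, 1, 1], [0, 0, 0, -0.3, 0, 1, 1]]])

```text
clock: 11.28
tool_pos: [0.5054, 0.1585, 0.1599]
eef_rot: [-0.702, 0.086, -0.085, 0.702]
contact_force: [0.2, 0.1, -2.0]
opening: 0.584
```

>>> send_rows(motion=[[[0, 0, 0, -0.3, 0, 1, 1], [0, 0, 0, -0.3, 0, 1, 1], [0, 0, 0, -0.3, 0, 1, 1], [0, 0, 0, -0.3, 0, 1, 1], [0, 0, 0, -0.3, 0, 1, 1]]])

```text
clock: 11.7
tool_pos: [0.5003, 0.2626, 0.1598]
eef_rot: [0.702, -0.086, 0.085, -0.702]
contact_force: [-0.8, -0.4, -2.7]
opening: 0.58
```

>>> send_rows(motion=[[[0, 0, 0, -0.29, 0, 1, 1], [0, 0, 0, 0, 0, 0.8, 1], [0, 0, 0, 0, 0, 0.3, 1], [0, 0, 0, 0, 0, 0.16, 1], [0, 0, 0, 0, 0, 0, 1]]])

```text
clock: 12.12
tool_pos: [0.5063, 0.3064, 0.1597]
eef_rot: [0.702, -0.086, 0.086, -0.702]
contact_force: [-0.1, -0.8, -2.4]
opening: 0.58
```

```bash
python3 - <<'E'
from h import *
goto([.507,.306,.088],76)
E
```

```text
t 12.12 tcp [0.5063 0.3064 0.1597] jaw yaw 76.0 tilt [-0.001 -1.    -0.001] open 0.58 F [-0.1 -0.8 -2.4]
turn units [ 0.007  0.009 -0.007] final-axes shift units [ 0.037  3.585 -0.011]
shift units [ 0.039  3.585 -0.009]
```

>>> send_rows(motion=[[[0, 0, 0, 0, 0.9, 0, 1], [0, 0, 0, 0, 1, 0, 1], [0, 0, 0, 0, 0.9, 0, 1], [0, 0, 0, 0, 0.5, 0, 1], [0, 0, 0, 0, 0.2, 0, 1]]])

```text
clock: 12.53
tool_pos: [0.5058, 0.3045, 0.0883]
eef_rot: [0.703, -0.087, 0.086, -0.701]
contact_force: [0.1, -0.2, -2.4]
opening: 0.579
```

>>> send_rows(motion=[[[0, 0, 0, 0, 0.1, 0, 1], [0, 0, 0, 0, 0, 0, -1], [0, 0, 0, 0, 0, 0, -1], [0, 0, 0, 0, 0, 0, -1], [0, 0, 0, 0, 0, 0, -1]]])

```text
clock: 12.95
tool_pos: [0.5072, 0.3073, 0.0889]
eef_rot: [-0.701, 0.085, -0.087, 0.702]
contact_force: [0.6, 0.8, 0.0]
opening: 0.861
```

>>> send_rows(motion=[[[0, 0, 0, 0, 0, 0, -1], [0, 0, 0, 0, -0.6, 0, -1], [0, 0, 0, 0, -1, 0, -1], [0, 0, 0, 0, -1, 0, -1], [0, 0, 0, 0, -1, 0, -1]]])

```text
clock: 13.37
tool_pos: [0.5066, 0.3067, 0.1616]
eef_rot: [-0.702, 0.086, -0.086, 0.702]
contact_force: [0.3, 0.3, -0.3]
opening: 0.999
```

```bash
python3 - <<'E'
from h import *
goto([.652,-.0035,.18],76)
d=imaging.snapshot('top'); cv2.imwrite('pics/t1.png',d['img'][:,:,::-1])
E
```

```text
t 13.37 tcp [0.5066 0.3067 0.1616] jaw yaw 76.0 tilt [ 0. -1.  0.] open 0.999 F [ 0.3  0.3 -0.3]
turn units [-0.006  0.009  0.003] final-axes shift units [ 10.809  -0.918 -13.292]
shift units [ 10.799  -0.922 -13.299]
```

View pics/t1.png

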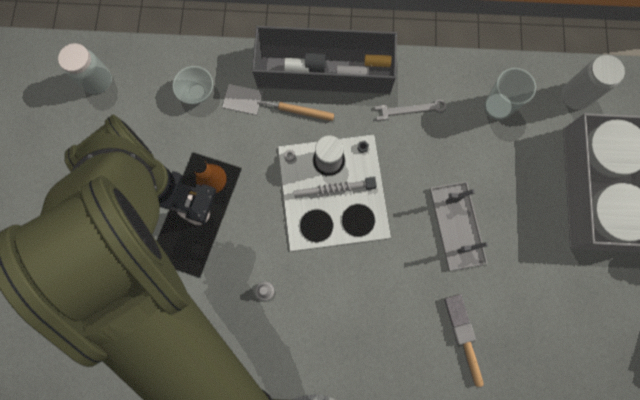

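>>> send_rows(motion=[[[0, 0, 0, 0.3, -0.5, -0.6, -1], [0, 0, 0, 0.75, -0.42, -1, -1], [0, 0, 0, 0.75, 0, -1, -1], [0, 0, 0, 0.75, 0, -1, -1], [0, 0, 0, 0.75, 0, -1, -1]]])

```text
clock: 13.83
tool_pos: [0.5487, 0.1988, 0.1789]
eef_rot: [0.702, -0.086, 0.086, -0.701]
contact_force: [-0.2, 0.4, 0.1]
opening: 0.998
```

>>> send_rows(motion=[[[0, 0, 0, 0.8, 0, -1, -1], [0, 0, 0, 0.8, 0, -1, -1], [0, 0, 0, 0.8, 0, -1, -1], [0, 0, 0, 0.8, 0, -1, -1], [0, 0, 0, 0.8, 0, -1, -1]]])

```text
clock: 14.25
tool_pos: [0.6018, 0.0823, 0.1785]
eef_rot: [0.702, -0.087, 0.086, -0.701]
contact_force: [1.4, 0.6, 0.7]
opening: 1.004
```

>>> send_rows(motion=[[[0, 0, 0, 0.8, 0, -1, -1], [0, 0, 0, 0.8, 0, -1, -1], [0, 0, 0, 0.8, 0, -0.9, -1], [0, 0, 0, 0.8, 0, -0.6, -1], [0, 0, 0, 0.3, 0, -0.2, -1]]])

```text
clock: 14.67
tool_pos: [0.6528, -0.0096, 0.1784]
eef_rot: [0.703, -0.088, 0.088, -0.7]
contact_force: [-0.5, -0.5, -0.3]
opening: 1.0
```

```bash
python3 - <<'E'
from h import *
goto([.652,-.0035,.064],76)
d=wrist('w3')
for X in ([.652,-.0035,.099],[.652,-.0035,.009]): print(X,proj(d,X).round(1))
t=imaging.snapshot('top'); im=t['img'].astype(int); g=im.mean(2)
m=(g<45).astype(np.uint8); m[:, :270]=0; m[:,400:]=0; m[:195]=0; m[260:]=0
for c in cv2.findContours(m,0,1)[0]:
    if cv2.contourArea(c)>200:
        e=cv2.fitEllipse(c); print(e, onz(t,*e[0],.009))
E
```

```text
t 14.67 tcp [ 0.6528 -0.0096  0.1784] jaw yaw 75.7 tilt [ 0.001 -1.    -0.003] open 1.0 F [-0.5 -0.5 -0.3]
turn units [ 0.041 -0.064  0.015] final-axes shift units [-0.11   5.721  0.285]
shift units [-0.118  5.719  0.303]
[0.652, -0.0035, 0.099] [328.3 216.8]
[0.652, -0.0035, 0.009] [326.1 181.4]
((312.4566345214844, 216.9517059326172), (17.594852447509766, 43.308311462402344), 8.704634666442871) [0.51374854 0.02818092 0.009     ]
```

View pics/w3.png

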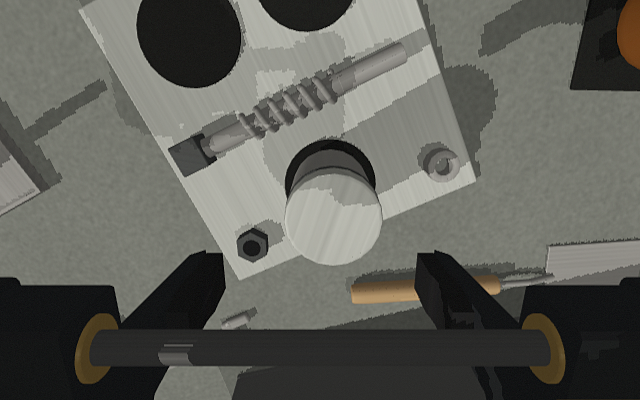

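>>> send_rows(motion=[[[0, 0, 0, 0, 0, 0, -1], [0, 0, 0, 0, 0, 0, -1], [0, 0, 0, 0, 0, 0, -1], [0, 0, 0, 0, 0, 0, -1], [0, 0, 0, 0, 0, 0, -1]]])

```text
clock: 15.18
tool_pos: [0.6517, -0.0027, 0.1784]
eef_rot: [-0.702, 0.086, -0.085, 0.702]
contact_force: [-0.4, 0.2, -0.4]
opening: 0.999
```

```bash
python3 - <<'E'
from h import *
goto([.652,-.0035,.064],76)
d=wrist('w4')
for X in ([.652,-.0035,.099],[.652,-.0035,.009],[.655,.0,.099]): print(X,proj(d,X).round(1))
g=cv2.cvtColor(cv2.GaussianBlur(d['img'],(3,3),0),cv2.COLOR_RGB2GRAY)
c=cv2.HoughCircles(g,cv2.HOUGH_GRADIENT,1,30,param1=80,param2=20,minRadius=44,maxRadius=54); print(c[0][:4])
for u,v,r in c[0][:3]: print(onz(d,u,v,.099))
E
```

```text
t 15.18 tcp [ 0.6517 -0.0027  0.1784] jaw yaw 76.1 tilt [-0. -1.  0.] open 0.999 F [-0.4  0.2 -0.4]
turn units [-0.003  0.025 -0.005] final-axes shift units [ 0.026  5.719 -0.035]
shift units [ 0.028  5.719 -0.036]
[0.652, -0.0035, 0.099] [317.7 221.1]
[0.652, -0.0035, 0.009] [318.1 184.8]
[0.655, 0.0, 0.099] [324.2 224.1]
[[322.5 219.5  49. ]
 [321.5 186.5  44.6]
 [185.5  41.5  49. ]]
[ 6.51701628e-01 -3.12262654e-04  9.90000000e-02]
[0.63052439 0.00420967 0.099     ]
[ 0.53338053 -0.04834521  0.099     ]
```

View pics/w4.png

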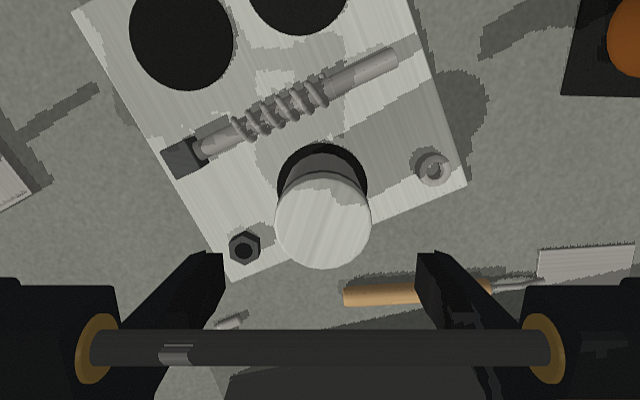

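>>> send_rows(motion=[[[0, 0, 0, 0, 0.8, 0, -1], [0, 0, 0, 0, 1, 0, -1], [0, 0, 0, 0, 1, 0, -1], [0, 0, 0, 0, 1, 0, -1], [0, 0, 0, 0, 0.9, 0, -1]]])

```text
clock: 15.65
tool_pos: [0.6517, -0.0034, 0.0832]
eef_rot: [-0.702, 0.086, -0.086, 0.702]
contact_force: [0.0, -0.2, 0.2]
opening: 1.001
```

>>> send_rows(motion=[[[0, 0, 0, 0, 0.7, 0, -1], [0, 0, 0, 0, 0.3, 0, -1], [0, 0, 0, 0, 0, 0, -1], [0, 0, 0, 0, 0, 0, 1], [0, 0, 0, 0, 0, 0, 1]]])

```text
clock: 16.07
tool_pos: [0.6529, -0.0035, 0.0654]
eef_rot: [-0.702, 0.085, -0.087, 0.702]
contact_force: [-0.6, 0.2, 0.5]
opening: 0.872
```

>>> send_rows(motion=[[[0, 0, 0, 0, 0, 0, 1], [0, 0, 0, 0, 0, 0, 1], [0, 0, 0, 0, 0, 0, 1], [0, 0, 0, 0, 0, 0, 1], [0, 0, 0, 0, 0, 0, 1]]])

```text
clock: 16.48
tool_pos: [0.6531, -0.0025, 0.0655]
eef_rot: [-0.701, 0.085, -0.087, 0.703]
contact_force: [1.0, 2.2, 6.3]
opening: 0.722
```

```bash
python3 - <<'E'
from h import *
goto([.507-.9627*.088,.306+.2706*.088,.14],76)
E
```

```text
t 16.48 tcp [ 0.6531 -0.0025  0.0655] jaw yaw 76.1 tilt [ 0.002 -1.     0.002] open 0.722 F [1.  2.2 6.3]
turn units [-0.028  0.014  0.029] final-axes shift units [-15.219  -3.724  13.327]
shift units [-15.196  -3.73   13.352]
```

>>> send_rows(motion=[[[0, 0, 0, 0, -0.4, 0, 1], [0, 0, 0, 0, -0.9, 0, 1], [0, 0, 0, 0, -1, 0, 1], [0, 0, 0, -0.5, -1, 0, 1], [0, 0, 0, -0.9, -0.43, 0, 1]]])

```text
clock: 16.9
tool_pos: [0.6267, 0.0014, 0.1409]
eef_rot: [0.702, -0.085, 0.088, -0.701]
contact_force: [0.3, -0.6, -4.2]
opening: 0.719
```

>>> send_rows(motion=[[[0, 0, 0, -1, 0, 0.3, 1], [0, 0, 0, -1, 0, 0.3, 1], [0, 0, 0, -1, 0, 0.3, 1], [0, 0, 0, -1, 0, 0.3, 1], [0, 0, 0, -1, 0, 0.3, 1]]])

```text
clock: 17.32
tool_pos: [0.5331, 0.0555, 0.1387]
eef_rot: [0.702, -0.087, 0.086, -0.701]
contact_force: [0.7, 0.7, -4.3]
opening: 0.721
```

>>> send_rows(motion=[[[0, 0, 0, -1, 0, 0.5, 1], [0, 0, 0, -1, 0, 0.5, 1], [0, 0, 0, -1, 0, 0.5, 1], [0, 0, 0, -1, 0, 0.5, 1], [0, 0, 0, -1, 0, 0.5, 1]]])

```text
clock: 17.73
tool_pos: [0.4487, 0.1284, 0.1389]
eef_rot: [0.702, -0.087, 0.086, -0.701]
contact_force: [0.0, 1.0, -3.8]
opening: 0.723
```

>>> send_rows(motion=[[[0, 0, 0, -1, 0, 0.7, 1], [0, 0, 0, -1, 0, 0.9, 1], [0, 0, 0, -1, 0, 1, 1], [0, 0, 0, -0.7, 0, 1, 1], [0, 0, 0, -0.1, 0, 1, 1]]])

```text
clock: 18.15
tool_pos: [0.3948, 0.2368, 0.1388]
eef_rot: [0.703, -0.086, 0.084, -0.701]
contact_force: [0.1, -0.5, -4.2]
opening: 0.721
```

```bash
python3 - <<'E'
from h import *
goto([.507-.9627*.088,.306+.2706*.088,.14],76)
E
```

```text
t 18.15 tcp [0.3948 0.2368 0.1388] jaw yaw 76.2 tilt [-0.004 -1.    -0.004] open 0.721 F [ 0.1 -0.5 -4.2]
turn units [ 0.05   0.042 -0.047] final-axes shift units [ 0.208 -0.062  4.843]
shift units [ 0.224 -0.082  4.842]
```

>>> send_rows(motion=[[[0, 0, 0, 0.1, 0, 1, 1], [0, 0, 0, 0, 0, 1, 1], [0, 0, 0, 0, 0, 1, 1], [0, 0, 0, 0, 0, 0.8, 1], [0, 0, 0, 0, 0, 0.4, 1]]])

```text
clock: 18.57
tool_pos: [0.421, 0.3195, 0.1389]
eef_rot: [-0.702, 0.085, -0.086, 0.702]
contact_force: [-0.2, -0.1, -4.3]
opening: 0.721
```

>>> send_rows(motion=[[[0, 0, 0, 0, 0, 0.2, 1], [0, 0, 0, 0, 0, 0, 1], [0, 0, 0, 0, 0, 0, 1], [0, 0, 0, 0, 0, 0, 1], [0, 0, 0, 0, 0, 0, 1]]])

```text
clock: 18.98
tool_pos: [0.4215, 0.3201, 0.1389]
eef_rot: [0.702, -0.087, 0.086, -0.701]
contact_force: [0.4, -0.3, -4.4]
opening: 0.717
```

```bash
python3 - <<'E'
from h import *
goto([.507-.9627*.088,.306+.2706*.088,.0605],76)
E
```

```text
t 18.98 tcp [0.4215 0.3201 0.1389] jaw yaw 76.0 tilt [-0.    -1.    -0.001] open 0.717 F [ 0.4 -0.3 -4.4]
turn units [ 0.018 -0.009 -0.003] final-axes shift units [-0.081  3.919  0.48 ]
shift units [-0.081  3.918  0.486]
```

>>> send_rows(motion=[[[0, 0, 0, -0.08, 0.9, 0.48, 1], [0, 0, 0, 0, 1, 0, 1], [0, 0, 0, 0, 1, 0, 1], [0, 0, 0, 0, 0.7, 0, 1], [0, 0, 0, 0, 0.3, 0, 1]]])

```text
clock: 19.4
tool_pos: [0.4214, 0.3298, 0.0597]
eef_rot: [0.703, -0.087, 0.085, -0.701]
contact_force: [-6.1, -4.8, 38.9]
opening: 0.718
```

>>> send_rows(motion=[[[0, 0, 0, 0, 0, 0, 1], [0, 0, 0, 0, 0, 0, 1], [0, 0, 0, 0, 0, 0, -1], [0, 0, 0, 0, 0, 0, -1], [0, 0, 0, 0, 0, 0, -1]]])

```text
clock: 19.82
tool_pos: [0.423, 0.3316, 0.0617]
eef_rot: [-0.701, 0.086, -0.086, 0.702]
contact_force: [-0.6, 0.6, 0.8]
opening: 0.918
```

>>> send_rows(motion=[[[0, 0, 0, 0, 0, 0, -1], [0, 0, 0, 0, -0.6, 0, -1], [0, 0, 0, 0, -1, 0, -1], [0, 0, 0, 0, -1, 0, -1], [0, 0, 0, 0, -1, 0, -1]]])

```text
clock: 20.23
tool_pos: [0.4224, 0.3312, 0.1346]
eef_rot: [-0.702, 0.086, -0.086, 0.702]
contact_force: [1.0, 0.0, 0.4]
opening: 0.997
```

>>> send_rows(motion=[[[0, 0, 0, 0, -1, 0, -1], [0, 0, 0, 0, -1, 0, -1], [0, 0, 0, 0, -0.8, -0.4, -1], [0, 0, 0, 0, 0, -1, -1], [0, 0, 0, 0, 0, -1, -1]]])

```text
clock: 20.65
tool_pos: [0.4114, 0.2853, 0.191]
eef_rot: [-0.701, 0.085, -0.087, 0.703]
contact_force: [-0.0, -0.9, -0.3]
opening: 1.001
```

```bash
python3 - <<'E'
from h import *
goto([.583,-.0175,.18],11)
goto([.583,-.0175,.18],-169)
print(get_state()['q'].round(2))
d=imaging.snapshot('side'); cv2.imwrite('pics/s2.png',d['img'][:,:,::-1])
E
```

```text
t 20.65 tcp [0.4114 0.2853 0.191 ] jaw yaw 76.1 tilt [ 0.002 -1.     0.004] open 1.001 F [-0.  -0.9 -0.3]
turn units [-5.9000e-02  1.4203e+01  1.0000e-03] final-axes shift units [16.5    0.552  5.535]
shift units [ 11.965   0.534 -12.639]
t 20.65 tcp [0.4114 0.2853 0.191 ] jaw yaw 76.1 tilt [ 0.002 -1.     0.004] open 1.001 F [-0.  -0.9 -0.3]
turn units [ 1.0000e-03 -2.5067e+01  6.6000e-02] final-axes shift units [-16.5     0.552  -5.535]
shift units [ 11.965   0.534 -12.639]
[-0.64  0.62 -0.09  2.01  0.1   0.51  0.52]
```

View pics/s2.png

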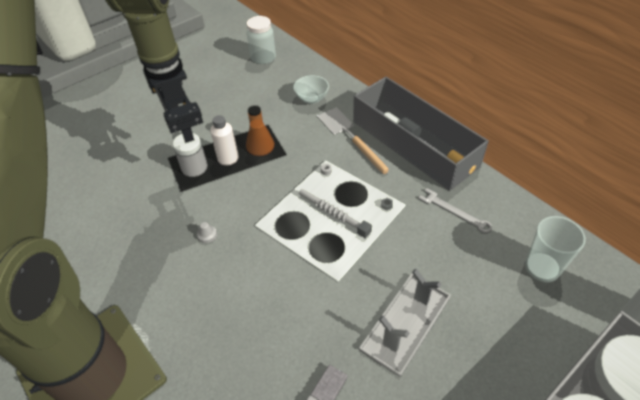

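>>> send_rows(motion=[[[0, 0, 0, 0.9, 0, -1, -1], [0, 0, 0, 0.9, 0, -1, -1], [0, 0, 0, 0.9, 0, -1, -1], [0, 0, 0, 0.9, 0, -1, -1], [0, 0, 0, 0.9, 0, -1, -1]]])

```text
clock: 21.12
tool_pos: [0.4745, 0.1647, 0.1898]
eef_rot: [-0.702, 0.086, -0.086, 0.702]
contact_force: [1.0, -0.4, -0.5]
opening: 1.0
```

>>> send_rows(motion=[[[0, 0, 0, 1, 0, -1, -1], [0, 0, 0, 1, 0, -1, -1], [0, 0, 0, 1, 0, -1, -1], [0, 0, 0, 1, 0, -1, -1], [0, 0, 0, 1, 0, -1, -1]]])

```text
clock: 21.53
tool_pos: [0.5475, 0.0433, 0.1899]
eef_rot: [0.702, -0.086, 0.086, -0.702]
contact_force: [0.0, 1.0, -0.5]
opening: 1.0
```

>>> send_rows(motion=[[[0, 0, 0, 0.9, 0, -1, -1], [0, 0, 0, 0.9, 0, -0.9, -1], [0, 0.6, 0, 0.6, 0, -0.4, -1], [0, 1, 0, 0, 0, 0, -1], [0, 1, 0, 0, 0, 0, -1]]])

```text
clock: 21.95
tool_pos: [0.5829, -0.0132, 0.1897]
eef_rot: [0.689, -0.16, 0.161, -0.689]
contact_force: [-0.7, 0.4, 0.0]
opening: 1.0
```

>>> send_rows(motion=[[[0, 1, 0, 0, 0, 0, -1], [0, 1, 0, 0, 0, 0, -1], [0, 1, 0, 0, 0, 0, -1], [0, 1, 0, 0, 0, 0, -1], [0, 1, 0, 0, 0, 0, -1]]])

```text
clock: 22.37
tool_pos: [0.5823, -0.0114, 0.1898]
eef_rot: [-0.643, 0.293, -0.293, 0.644]
contact_force: [0.4, -0.8, -0.8]
opening: 1.003
```

>>> send_rows(motion=[[[0, 1, 0, 0, 0, 0, -1], [0, 1, 0, 0, 0, 0, -1], [0, 1, 0, 0, 0, 0, -1], [0, 1, 0, 0, 0, 0, -1], [0, 1, 0, 0, 0, 0, -1]]])

```text
clock: 22.78
tool_pos: [0.5823, -0.0113, 0.1898]
eef_rot: [-0.572, 0.415, -0.415, 0.573]
contact_force: [0.1, 0.7, 0.5]
opening: 1.003
```

>>> send_rows(motion=[[[0, 1, 0, 0, 0, 0, -1], [0, 0.6, 0, 0, 0, 0, -1], [0, 0, 0, 0, 0, 0, -1], [0, 0, 0, 0, 0, 0, -1], [0, 0, 0, 0, 0, 0, -1]]])

```text
clock: 23.2
tool_pos: [0.5824, -0.0114, 0.1893]
eef_rot: [-0.546, 0.45, -0.45, 0.546]
contact_force: [0.7, 0.1, 0.1]
opening: 1.001
```

```bash
python3 - <<'E'
from h import *
goto([.583,-.0175,.023],11)
import pickle
d=wrist('w5'); pickle.dump(d,open('w5.pkl','wb'))
print(proj(d,[.583,-.0175,.019]))
t=imaging.snapshot('top'); pickle.dump(t,open('t5.pkl','wb'));s=imaging.snapshot('side'); pickle.dump(s,open('s5.pkl','wb'))
cv2.imwrite('pics/t5.png',t['img'][:,:,::-1])
E
```

```text
t 23.2 tcp [ 0.5824 -0.0114  0.1893] jaw yaw 11.0 tilt [-0. -1.  0.] open 1.001 F [0.7 0.1 0.1]
turn units [-0.004  0.006 -0.004] final-axes shift units [ 0.307  8.317 -0.029]
shift units [ 0.309  8.317 -0.032]
[318.43667848 191.12198638]
```

View pics/w5.png

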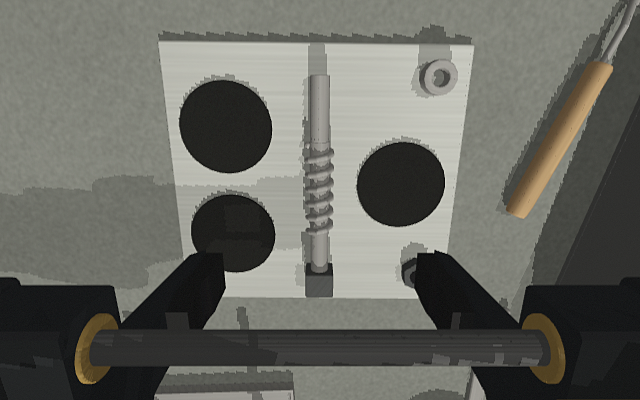

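View pics/t5.png

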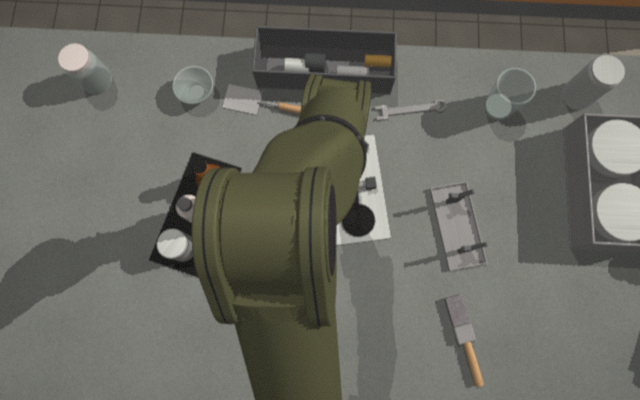

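```bash
python3 - <<'E'
from h import *
import pickle
d=pickle.load(open('w5.pkl','rb'))
for u,v,z in [(318.5,75,.027),(319,265,.03),(319,297,.02),(318.5,148,.03),(318.5,235,.03),(318.5,191,.03)]: print(u,v,onz(d,u,v,z).round(4))
g=d['img'].mean(2); m=(g<50).astype(np.uint8)
m[250:]=0
for c in cv2.findContours(m,0,1)[0]:
    if cv2.contourArea(c)>1500: e=cv2.fitEllipse(c); print(e,onz(d,*e[0],.009).round(4))
P=[onz(d,*p,.006) for p in [(159,41),(474,44)]]; print(np.round(P,4), np.linalg.norm(P[0]-P[1]))
E
```

```text
318.5 75 [0.5646 0.0771 0.027 ]
319 265 [ 0.5963 -0.083   0.03  ]
319 297 [ 0.604  -0.1222  0.02  ]
318.5 148 [0.5755 0.0216 0.03  ]
318.5 235 [ 0.5902 -0.0541  0.03  ]
318.5 191 [ 0.5825 -0.0143  0.03  ]
((232.11932373046875, 225.0438232421875), (57.59160614013672, 88.18556213378906), 92.75236511230469) [ 0.5101 -0.0685  0.009 ]
((400.4532775878906, 183.9035186767578), (81.86703491210938, 87.92758178710938), 63.249393463134766) [0.6552 0.0007 0.009 ]
((614.6588134765625, 204.37022399902344), (56.32575988769531, 173.73793029785156), 15.241619110107422) [0.8545 0.0199 0.009 ]
((225.2578125, 126.100830078125), (87.75542449951172, 94.99999237060547), 135.68496704101562) [0.4934 0.0215 0.009 ]
[[0.4321 0.0784 0.006 ]
 [0.6842 0.1255 0.006 ]] 0.2564618423464275
```

>>> send_rows(motion=[[[0, 0, 0, 0.3, 0.8, 0, 0.05], [0, 0, 0, 0, 1, 0, 0.05], [0, 0, 0, 0, 1, 0, 0.05], [0, 0, 0, 0, 1, 0, 0.05], [0, 0, 0, 0, 1, 0, 0.05]]])

```text
clock: 23.77
tool_pos: [0.5837, -0.0174, 0.0921]
eef_rot: [-0.545, 0.45, -0.45, 0.546]
contact_force: [0.6, 0.7, 0.4]
opening: 0.643
```

>>> send_rows(motion=[[[0, 0, 0, 0, 0.6, 0, 0.05], [0, 0, 0, 0, 0.4, 0, 0.05], [0, 0, 0, 0, 0, 0, 0.05], [0, 0, 0, 0, 0, 0, 0.05], [0, 0, 0, 0, 0, 0, 0.05]]])

```text
clock: 24.18
tool_pos: [0.5843, -0.0175, 0.0739]
eef_rot: [-0.545, 0.45, -0.451, 0.546]
contact_force: [-0.8, 0.6, 0.4]
opening: 0.472
```

```bash
python3 - <<'E'
from h import *
goto([.583,-.0175,.025],11)
d=wrist('w6'); print(proj(d,[.583,-.0175,.032]))
E
```

```text
t 24.18 tcp [ 0.5843 -0.0175  0.0739] jaw yaw 10.9 tilt [ 0.    -1.     0.002] open 0.472 F [-0.8  0.6  0.4]
turn units [-0.022 -0.012  0.004] final-axes shift units [-0.01   2.443 -0.066]
shift units [-0.011  2.443 -0.07 ]
[316.10475613 245.32066681]
```

View pics/w6.png

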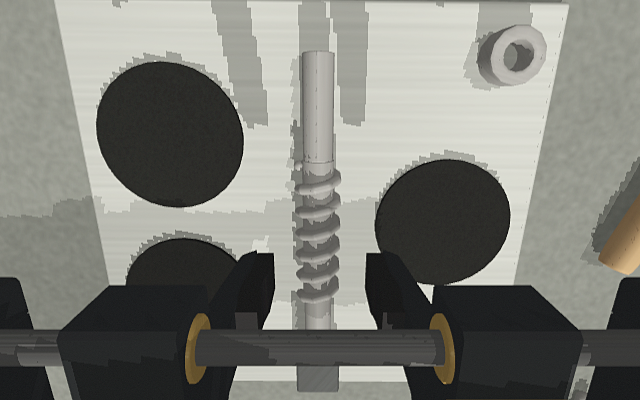

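>>> send_rows(motion=[[[0, 0, 0, -0.05, 0.7, 0, 0.05], [0, 0, 0, 0, 0.7, 0, 0.05], [0, 0, 0, 0, 0.6, 0, 0.05], [0, 0, 0, 0, 0.3, 0, 0.05], [0, 0, 0, 0, 0.14, 0, 0.05]]])

```text
clock: 24.65
tool_pos: [0.5831, -0.0164, 0.0235]
eef_rot: [0.546, -0.45, 0.45, -0.545]
contact_force: [0.7, -0.8, -0.1]
opening: 0.475
```

>>> send_rows(motion=[[[0, 0, 0, 0, 0, 0, 0.05], [0, 0, 0, 0, 0, 0, 1], [0, 0, 0, 0, 0, 0, 1], [0, 0, 0, 0, 0, 0, 1], [0, 0, 0, 0, 0, 0, 1]]], force=40)

```text
clock: 25.07
tool_pos: [0.5835, -0.0165, 0.0247]
eef_rot: [-0.545, 0.45, -0.45, 0.545]
contact_force: [-1.0, 0.7, 3.0]
opening: 0.282
```

>>> send_rows(motion=[[[0, 0, 0, 0, 0, 0, 1], [0, 0, 0, 0, 0, 0, 1], [0, 0, 0, 0, 0, 0, 1], [0, 0, 0, 0, -0.3, 0, 1], [0, 0, 0, 0, -0.6, 0, 1]]])

```text
clock: 25.48
tool_pos: [0.5819, -0.0162, 0.041]
eef_rot: [0.546, -0.451, 0.449, -0.545]
contact_force: [-0.5, 0.4, -4.6]
opening: 0.283
```

>>> send_rows(motion=[[[0, 0, 0, 0, -1, 0, 1], [0, 0, 0, 0, -1, 0, 1], [0, 0, 0, 0, -1, 0, 1], [0, 0, 0, 0, -1, 0, 1], [0, 0, 0, 0, -1, 0, 1]]])

```text
clock: 25.9
tool_pos: [0.5828, -0.0163, 0.1434]
eef_rot: [0.546, -0.45, 0.45, -0.545]
contact_force: [0.1, -0.3, -4.0]
opening: 0.286
```

```bash
python3 - <<'E'
from h import *
goto([.583,-.0175,.13],-77)
d=wrist('w7'); s=imaging.snapshot('side'); cv2.imwrite('pics/s7.png',s['img'][:,:,::-1])
E
```

```text
t 25.9 tcp [ 0.5828 -0.0163  0.1434] jaw yaw 11.0 tilt [-0.    -1.    -0.001] open 0.286 F [ 0.1 -0.3 -4. ]
turn units [1.1000e-02 1.9188e+01 4.0000e-03] final-axes shift units [0.003 0.67  0.061]
shift units [ 0.061  0.67  -0.001]
```

View pics/w7.png

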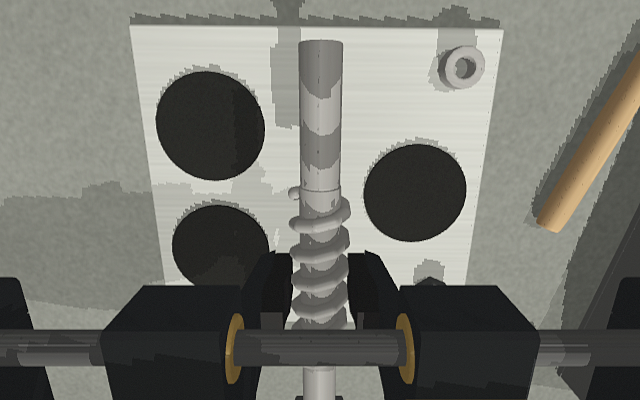

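View pics/s7.png

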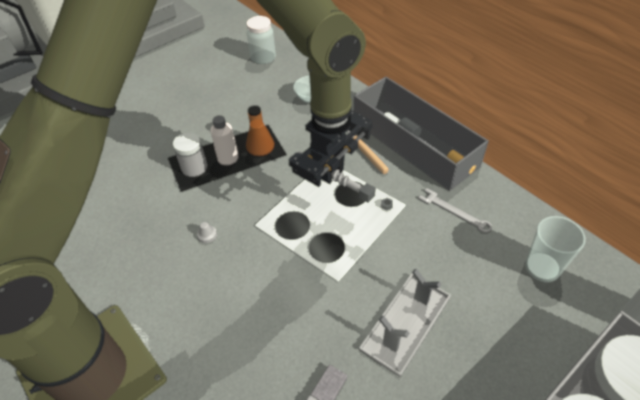

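>>> send_rows(motion=[[[0, 0, 0, 0.9, -0.3, -0.4, 1], [0, 0, 0, 1, 0, -0.5, 1], [0, 0, 0, 1, 0, -0.5, 1], [0, 0, 0, 1, 0, -0.5, 1], [0, 0, 0, 1, 0, -0.5, 1]]])

```text
clock: 26.42
tool_pos: [0.5536, -0.1224, 0.1469]
eef_rot: [0.546, -0.451, 0.449, -0.545]
contact_force: [0.2, 0.4, -5.0]
opening: 0.284
```

>>> send_rows(motion=[[[0, 0, 0, 1, 0, -0.5, 1], [0, 0, 0, 1, 0, -0.5, 1], [0, 0, 0, 1, 0, -0.5, 1], [0, 0, 0, 1, 0, -0.5, 1], [0, 0, 0, 1, 0, -0.5, 1]]])

```text
clock: 26.83
tool_pos: [0.5235, -0.23, 0.1468]
eef_rot: [0.546, -0.451, 0.449, -0.545]
contact_force: [0.4, -0.7, -4.0]
opening: 0.283
```

>>> send_rows(motion=[[[0, 0, 0, 1, 0, -0.5, 1], [0, 0, 0, 1, 0, -0.5, 1], [0, 0.3, 0, 1, 0, -0.5, 1], [0, 0.6, 0, 0.7, 0, -0.4, 1], [0, 1, 0, 0.3, 0, -0.2, 1]]])

```text
clock: 27.25
tool_pos: [0.4957, -0.3188, 0.1472]
eef_rot: [0.508, -0.492, 0.492, -0.507]
contact_force: [-0.5, -0.5, -5.0]
opening: 0.282
```

>>> send_rows(motion=[[[0, 1, 0, 0, 0, 0, 1], [0, 1, 0, 0, 0, 0, 1], [0, 1, 0, 0, 0, 0, 1], [0, 1, 0, 0, 0, 0, 1], [0, 1, 0, 0, 0, 0, 1]]])

```text
clock: 27.67
tool_pos: [0.4974, -0.3147, 0.1471]
eef_rot: [-0.401, 0.583, -0.582, 0.401]
contact_force: [-0.8, 0.1, -4.5]
opening: 0.281
```

>>> send_rows(motion=[[[0, 1, 0, 0, 0, 0, 1], [0, 1, 0, 0, 0, 0, 1], [0, 1, 0, 0, 0, 0, 1], [0, 1, 0, 0, 0, 0, 1], [0, 1, 0, 0, 0, 0, 1]]])

```text
clock: 28.08
tool_pos: [0.4976, -0.3146, 0.1471]
eef_rot: [-0.277, 0.651, -0.65, 0.277]
contact_force: [-0.6, 0.1, -3.9]
opening: 0.284
```

>>> send_rows(motion=[[[0, 1, 0, 0, 0, 0, 1], [0, 1, 0, 0, 0, 0, 1], [0, 1, 0, 0, 0, 0, 1], [0, 1, 0, 0, 0, 0, 1], [0, 1, 0, 0, 0, 0, 1]]])

```text
clock: 28.5
tool_pos: [0.4976, -0.3146, 0.1471]
eef_rot: [-0.143, 0.693, -0.692, 0.142]
contact_force: [-0.2, -0.3, -5.1]
opening: 0.285
```

>>> send_rows(motion=[[[0, 1, 0, 0, 0, 0, 1], [0, 1, 0, 0, 0, 0, 1], [0, 0.3, 0, 0, 0, 0, 1], [0, 0, 0, 0, 0, 0, 1], [0, 0, 0, 0, 0, 0, 1]]])

```text
clock: 28.92
tool_pos: [0.4978, -0.3151, 0.1475]
eef_rot: [-0.08, 0.703, -0.702, 0.08]
contact_force: [0.3, 0.3, -5.0]
opening: 0.282
```

```bash
python3 - <<'E'
from h import *
goto([.509,-.315,.15],-77)
d=wrist('w8'); s=imaging.snapshot('side'); cv2.imwrite('pics/s8.png',s['img'][:,:,::-1]); t=imaging.snapshot('top'); cv2.imwrite('pics/t8.png',t['img'][:,:,::-1])
import pickle; pickle.dump((d,s,t),open('8.pkl','wb'))
E
```

```text
t 28.92 tcp [ 0.4978 -0.3151  0.1475] jaw yaw -77.0 tilt [ 0.001 -1.    -0.001] open 0.282 F [ 0.3  0.3 -5. ]
turn units [0.011 0.007 0.007] final-axes shift units [-0.549 -0.123  0.124]
shift units [-0.548 -0.123  0.124]
```

View pics/w8.png

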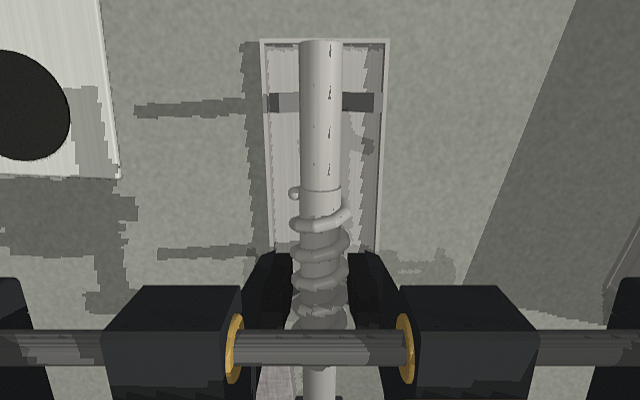

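View pics/s8.png

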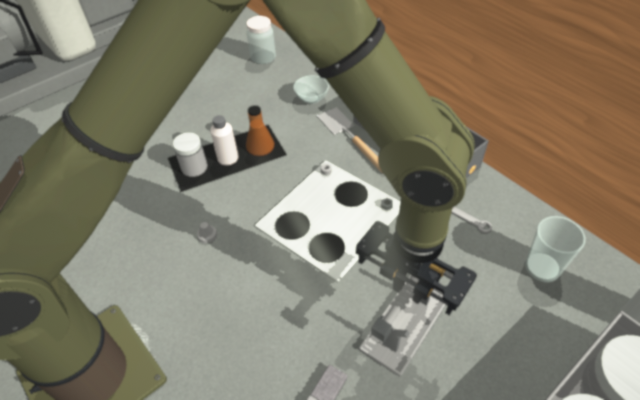

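```bash
python3 - <<'E'
from h import *
import pickle
d,s,t=pickle.load(open('8.pkl','rb'))
cv2.imwrite('pics/w8c.png',cv2.resize(d['img'][20:270,220:430,::-1],None,fx=2.4,fy=2.4,interpolation=2))
A=onz(d,261,39,.012);B=onz(d,390,38,.012);C=onz(d,269,250,.012);D=onz(d,380,250,.012)
ang=lambda v:np.degrees(np.arctan2(v[1],v[0]))
print(A,B,np.linalg.norm(A-B),'edges',ang(A-C),ang(B-D),ang(B-A))
u=(A-C)/np.linalg.norm(A-C); u2=(B-D)/np.linalg.norm(B-D); u=(u+u2)/2
print('centre from far edge',(A+B)/2-.1*u)
# support upper
for r in (93,102,111):
  L=onz(d,269,r,.093);R=onz(d,375,r,.093); print(r,L,R,np.linalg.norm(L-R),'c',(L+R)/2-.06*u, ang(R-L))
# screw end in tool frame
z=.1475-.0057
for v in (40,48): print('screw end',v,onz(d,320,v,z+.004)-np.array([.4978,-.3151,0]))
print('flight edge', onz(d,320,195,z+.013)-np.array([.4978,-.3151,0]))
E
```

```text
[ 0.59804356 -0.2499804   0.012     ] [ 0.6187371  -0.33628667  0.012     ] 0.08875242908798654 edges 12.558972921302662 13.63559492805515 -76.51680197975972
centre from far edge [ 0.51099596 -0.31579305  0.012     ]
93 [ 0.56786631 -0.2725663   0.093     ] [ 0.57990215 -0.32430773  0.093     ] 0.05312284650878054 c [ 0.51544761 -0.31203272  0.093     ] -76.90501226980835
102 [ 0.56359359 -0.2733645   0.093     ] [ 0.57572266 -0.32549399  0.093     ] 0.053521938689583444 c [ 0.5112215  -0.31302495  0.093     ] -76.90192414653123
111 [ 0.55925616 -0.27417479  0.093     ] [ 0.57147992 -0.32669821  0.093     ] 0.053927072883617935 c [ 0.50693142 -0.31403221  0.093     ] -76.89878927080349
screw end 40 [0.09347476 0.02167387 0.1458    ]
screw end 48 [0.09100657 0.02109881 0.1458    ]
flight edge [0.04191328 0.00965019 0.1548    ]
```

View pics/w8c.png

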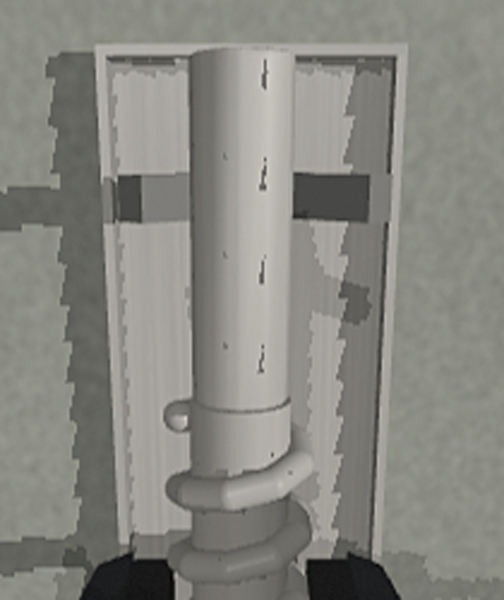

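>>> send_rows(motion=[[[0, 0, 0, -0.65, 0, 0.11, 1], [0, 0, 0, 0, 0.5, 0, 1], [0, 0, 0, 0, 0.8, 0, 1], [0, 0, 0, 0, 0.4, 0, 1], [0, 0, 0, 0, 0, 0, 1]]])

```text
clock: 29.48
tool_pos: [0.5094, -0.3136, 0.1117]
eef_rot: [-0.081, 0.704, -0.701, 0.078]
contact_force: [-0.2, 0.7, -5.0]
opening: 0.285
```

```bash
python3 - <<'E'
from h import *
goto([.511,-.3143,.0865],-77)
d=wrist('w9')
E
```

```text
t 29.48 tcp [ 0.5094 -0.3136  0.1117] jaw yaw -77.1 tilt [ 0.003 -1.    -0.004] open 0.285 F [-0.2  0.7 -5. ]
turn units [ 0.048 -0.011  0.039] final-axes shift units [-0.07   1.259  0.052]
shift units [-0.074  1.259  0.057]
```

View pics/w9.png

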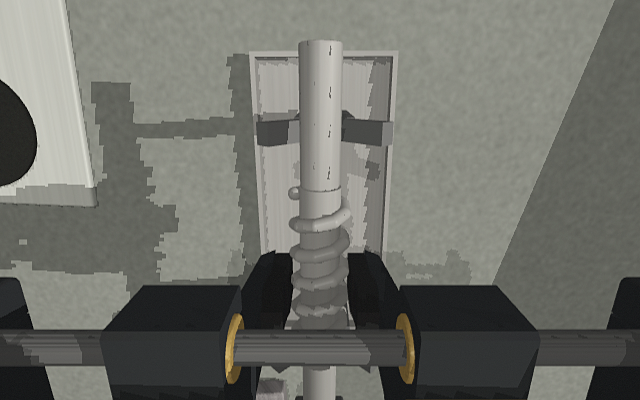

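>>> send_rows(motion=[[[0, 0, 0, -0.04, 0.4, 0.1, 1], [0, 0, 0, 0, 0.4, 0, 1], [0, 0, 0, 0, 0.25, 0, 1], [0, 0, 0, 0, 0.12, 0, 1], [0, 0, 0, 0, 0, 0, 1]]])

```text
clock: 29.95
tool_pos: [0.5119, -0.3163, 0.0899]
eef_rot: [-0.08, 0.703, -0.702, 0.079]
contact_force: [-0.7, 0.6, -3.9]
opening: 0.283
```

```bash
python3 - <<'E'
from h import *
goto([.511,-.3143,.0857],-77)
E
```

```text
t 29.95 tcp [ 0.5119 -0.3163  0.0899] jaw yaw -77.1 tilt [ 0.001 -1.    -0.001] open 0.283 F [-0.7  0.6 -3.9]
turn units [ 0.014 -0.014  0.01 ] final-axes shift units [ 0.021  0.211 -0.105]
shift units [ 0.021  0.212 -0.105]
```

>>> send_rows(motion=[[[0, 0, 0, 0, 0.1, 0, 1], [0, 0, 0, 0, 0.05, 0, 1], [0, 0, 0, 0, 0, 0, 1], [0, 0, 0, 0, 0, 0, 1], [0, 0, 0, 0, 0, 0, 1]]])

```text
clock: 30.37
tool_pos: [0.5124, -0.3166, 0.0879]
eef_rot: [0.08, -0.703, 0.703, -0.08]
contact_force: [0.3, -0.2, -3.7]
opening: 0.28
```

>>> send_rows(motion=[[[0, 0, 0, 0, 0.05, 0, 1], [0, 0, 0, 0, 0, 0, 1], [0, 0, 0, 0, 0, 0, 1], [0, 0, 0, 0, 0, 0, 1], [0, 0, 0, 0, 0, 0, 1]]])

```text
clock: 30.78
tool_pos: [0.5125, -0.3165, 0.087]
eef_rot: [-0.08, 0.703, -0.703, 0.08]
contact_force: [0.5, 0.3, 0.1]
opening: 0.287
```

>>> send_rows(motion=[[[0, 0, 0, 0, 0, 0, 0.3], [0, 0, 0, 0, 0, 0, 0], [0, 0, 0, 0, 0, 0, -0.3], [0, 0, 0, 0, 0, 0, -0.5], [0, 0, 0, 0, 0, 0, -0.5]]])

```text
clock: 31.2
tool_pos: [0.5123, -0.3169, 0.0868]
eef_rot: [0.08, -0.702, 0.703, -0.08]
contact_force: [0.2, 0.1, 0.3]
opening: 0.63
```

>>> send_rows(motion=[[[0, 0, 0, 0, 0, 0, -0.5], [0, 0, 0, 0, -0.4, 0, -0.5], [0, 0, 0, 0, -0.9, 0, -0.5], [0, 0, 0, 0, -1, 0, -0.5], [0, 0, 0, 0, -1, 0, -0.5]]])

```text
clock: 31.62
tool_pos: [0.512, -0.3166, 0.1538]
eef_rot: [-0.08, 0.703, -0.703, 0.079]
contact_force: [-0.0, -0.0, -0.4]
opening: 0.749
```

>>> send_rows(motion=[[[0, 0, 0, 0, -1, 0, -1], [0, 0, 0, 0, -1, 0, -1], [0, 0, 0, 0, -0.8, 0, -1], [0, 0, 0, 0, 0, 0, -1], [0, 0, 0, 0, 0, 0, -1]]])

```text
clock: 32.03
tool_pos: [0.5126, -0.3168, 0.2096]
eef_rot: [0.079, -0.702, 0.703, -0.08]
contact_force: [0.2, 0.1, -0.2]
opening: 0.998
```

```bash
python3 - <<'E'
from h import *
goto([.511,-.3143,.0857],-77)
d=wrist('w10')
import pickle; pickle.dump(d,open('w10.pkl','wb'))
print(proj(d,[.5115,-.315,.08]))
E
```

```text
t 32.03 tcp [ 0.5126 -0.3168  0.2096] jaw yaw -77.1 tilt [-0.001 -1.     0.001] open 0.998 F [ 0.2  0.1 -0.2]
turn units [-0.015 -0.013 -0.018] final-axes shift units [ 0.049  6.194 -0.141]
shift units [ 0.058  6.194 -0.148]
[317.01134803 198.80717393]
```

View pics/w10.png

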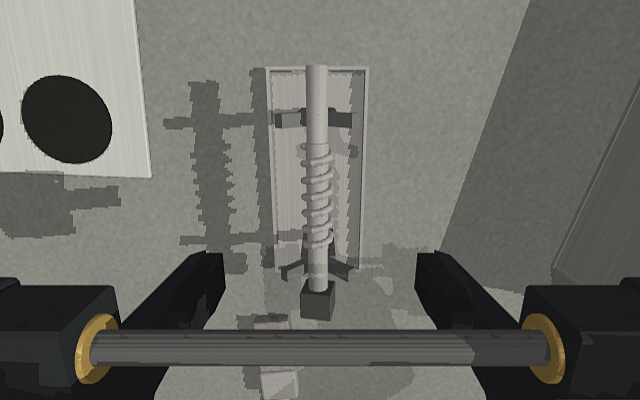

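```bash
python3 - <<'E'
from h import *
import pickle
d=pickle.load(open('w10.pkl','rb'))
cv2.imwrite('pics/w10c.png',cv2.resize(d['img'][55:325,250:390,::-1],None,fx=2.2,fy=2.2,interpolation=2))
f=lambda u,v,z:onz(d,u,v,z)
print('end',f(316,66,.085),'flights',f(318,145,.09),f(318,247,.09),'head edge',f(318,290,.09))
print('tips',f(313,118,.093),f(317,270,.093))
E
```

```text
end [ 0.60430832 -0.29312096  0.085     ] flights [ 0.55347644 -0.30619388  0.09      ] [ 0.47660267 -0.32383524  0.09      ] head edge [ 0.43957767 -0.33233192  0.09      ]
tips [ 0.57107623 -0.29866689  0.093     ] [ 0.45859468 -0.32717843  0.093     ]
```

View pics/w10c.png

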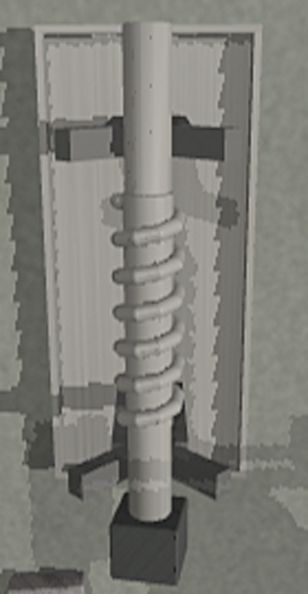

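>>> send_rows(motion=[[[0, 0, 0, 0, 0, -1, -1], [0, 0, 0, 0, 0, -1, -1], [0, 0, 0, 0, 0, -1, -1], [0, 0, 0, 0, 0, -1, -1], [0, 0, 0, 0, 0, -1, -1]]])

```text
clock: 32.5
tool_pos: [0.4888, -0.2178, 0.2074]
eef_rot: [-0.08, 0.703, -0.702, 0.079]
contact_force: [0.2, -0.7, 0.5]
opening: 0.999
```

>>> send_rows(motion=[[[0, 0, 0, 0, 0, -1, -1], [0, 0, 0, 0, 0, -1, -1], [0, 0, 0, 0, 0, -1, -1], [0, 0, 0, 0, 0, -1, -1], [0, 0, 0, 0, 0, -1, -1]]])

```text
clock: 32.92
tool_pos: [0.4664, -0.1204, 0.2076]
eef_rot: [-0.081, 0.703, -0.702, 0.079]
contact_force: [-0.2, 0.9, -0.7]
opening: 0.998
```

>>> send_rows(motion=[[[0, 0, 0, 0, 0, -1, -1], [0, 0, 0, 0, 0, -1, -1], [0, 0, 0, 0, 0, -1, -1], [0, 0, 0, 0, 0, -1, -1], [0, 0, 0, 0, 0, -1, -1]]])

```text
clock: 33.33
tool_pos: [0.4439, -0.0232, 0.2078]
eef_rot: [-0.081, 0.703, -0.703, 0.079]
contact_force: [0.3, 0.1, -0.5]
opening: 0.996
```

>>> send_rows(motion=[[[0, 0, 0, 0, 0, -1, -1], [0, 0, 0, 0, 0, -1, -1], [0, 0, 0, 0, 0, -1, -1], [0, 0, 0, 0, 0, -1, -1], [0, 0, 0, 0, 0, -1, -1]]])

```text
clock: 33.75
tool_pos: [0.4216, 0.0741, 0.2078]
eef_rot: [0.08, -0.702, 0.703, -0.079]
contact_force: [0.5, 1.1, 0.2]
opening: 0.998
```

>>> send_rows(motion=[[[0, -1, 0, 0, 0, 0, -1], [0, -1, 0, 0, 0, 0, -1], [0, -1, 0, 0, 0, 0, -1], [0, -1, 0, 0, 0, 0, -1], [0, -1, 0, 0, 0, 0, -1]]])

```text
clock: 34.17
tool_pos: [0.4219, 0.0733, 0.2078]
eef_rot: [-0.22, 0.672, -0.672, 0.218]
contact_force: [0.8, 0.2, -0.3]
opening: 1.002
```

>>> send_rows(motion=[[[0, -1, 0, 0, 0, 0, -1], [0, -1, 0, 0, 0, 0, -1], [0, -1, 0, 0, 0, 0, -1], [0, -1, 0, 0, 0, 0, -1], [0, -1, 0, 0, 0, 0, -1]]])

```text
clock: 34.58
tool_pos: [0.4219, 0.0732, 0.2078]
eef_rot: [-0.349, 0.616, -0.615, 0.347]
contact_force: [0.1, -0.0, 1.2]
opening: 1.002
```

>>> send_rows(motion=[[[0, -1, 0, 0, 0, 0, -1], [0, -1, 0, 0, 0, 0, -1], [0, -1, 0, 0, 0, 0, -1], [0, -1, 0, 0, 0, 0, -1], [0, -1, 0, 0, 0, 0, -1]]])

```text
clock: 35.0
tool_pos: [0.4219, 0.0732, 0.2078]
eef_rot: [-0.464, 0.534, -0.534, 0.463]
contact_force: [0.1, 0.3, -0.1]
opening: 0.998
```

>>> send_rows(motion=[[[0, -1, 0, 0, 0, 0, -1], [0, -1, 0, 0, 0, 0, -1], [0, -1, 0, 0, 0, 0, -1], [0, -1, 0, 0, 0, 0, -1], [0, -1, 0, 0, 0, 0, -1]]])

```text
clock: 35.42
tool_pos: [0.4219, 0.0732, 0.2078]
eef_rot: [0.561, -0.432, 0.431, -0.56]
contact_force: [-0.1, -0.1, 0.6]
opening: 0.999
```

>>> send_rows(motion=[[[0, -1, 0, 0, 0, 0, -1], [0, -1, 0, 0, 0, 0, -1], [0, -1, 0, 0, 0, 0, -1], [0, -1, 0, 0, 0, 0, -1], [0, -1, 0, 0, 0, 0, -1]]])

```text
clock: 35.83
tool_pos: [0.4219, 0.0732, 0.2078]
eef_rot: [0.635, -0.312, 0.311, -0.634]
contact_force: [0.0, 0.2, -0.1]
opening: 1.001
```

>>> send_rows(motion=[[[0, -1, 0, 0, 0, 0, -1], [0, -1, 0, 0, 0, 0, -1], [0, -1, 0, 0, 0, 0, -1], [0, -1, 0, 0, 0, 0, -1], [0, -1, 0, 0, 0, 0, -1]]])

```text
clock: 36.25
tool_pos: [0.4219, 0.0732, 0.2078]
eef_rot: [0.684, -0.18, 0.178, -0.684]
contact_force: [-0.2, -0.2, -0.6]
opening: 1.001
```

```bash
python3 - <<'E'
from h import *
goto([.4225,.3315,.15],76)
E
```

```text
t 36.25 tcp [0.4219 0.0732 0.2078] jaw yaw 60.7 tilt [-0.002 -1.    -0.001] open 1.001 F [-0.2 -0.2 -0.6]
turn units [ 0.011 -3.341 -0.027] final-axes shift units [-3.096  2.892 12.538]
shift units [-6.291  2.892 11.278]
```

Now finish the turn and go above the tin.

>>> send_rows(motion=[[[0, -1, 0, 0, 0, 0, -1], [0, -1, 0, 0, 0, 0, -1], [0, -1, 0, 0, 0, 0, -1], [0, -0.34, 0, 0, 0, 0, -1], [0, 0, 0, -0.5, 0, 1, -1]]])

```text
clock: 36.67
tool_pos: [0.4178, 0.0912, 0.2079]
eef_rot: [0.702, -0.091, 0.089, -0.7]
contact_force: [-0.3, -0.1, 0.5]
opening: 0.996
```

>>> send_rows(motion=[[[0, 0, 0, -0.5, 0, 1, -1], [0, 0, 0, -0.5, 0, 1, -1], [0, 0, 0, -0.5, 0, 1, -1], [0, 0, 0, -0.5, 0, 1, -1], [0, 0, 0, -0.5, 0, 1, -1]]])

```text
clock: 37.08
tool_pos: [0.3932, 0.2052, 0.2081]
eef_rot: [0.702, -0.089, 0.088, -0.701]
contact_force: [0.3, -0.2, 0.6]
opening: 1.001
```

>>> send_rows(motion=[[[0, 0, 0, -0.1, 0, 1, -1], [0, 0, 0, 0, 0, 1, -1], [0, 0, 0, 0, 0, 1, -1], [0, 0, 0, 0, 0, 1, -1], [0, 0, 0, 0, 0, 1, -1]]])

```text
clock: 37.5
tool_pos: [0.4162, 0.3025, 0.2079]
eef_rot: [0.702, -0.089, 0.087, -0.701]
contact_force: [1.0, 0.6, 0.4]
opening: 1.002
```

>>> send_rows(motion=[[[0, 0, 0, 0, 0, 1, -1], [0, 0, 0, 0, 0, 0.5, -1], [0, 0, 0, 0, 0, 0, -1], [0, 0, 0, 0, 0, 0, -1], [0, 0, 0, 0, 0, 0, -1]]])

```text
clock: 37.92
tool_pos: [0.4237, 0.329, 0.2083]
eef_rot: [0.702, -0.088, 0.088, -0.701]
contact_force: [-0.7, -0.6, -0.3]
opening: 0.995
```

```bash
python3 - <<'E'
from h import *
goto([.4225,.3315,.15],76)
d=wrist('w11')
for X in ([.4225,.3315,.094],[.507,.306,.134],[.5917,.2818,.128]): print(proj(d,X).round(1))
E
```

```text
t 37.92 tcp [0.4237 0.329  0.2083] jaw yaw 75.7 tilt [-0.001 -1.    -0.002] open 0.995 F [-0.7 -0.6 -0.3]
turn units [ 0.03  -0.07  -0.009] final-axes shift units [-0.088  2.914  0.108]
shift units [-0.087  2.914  0.115]
[322.2 201.2]
[316.7 339.5]
[313.7 427.9]
```

View pics/w11.png

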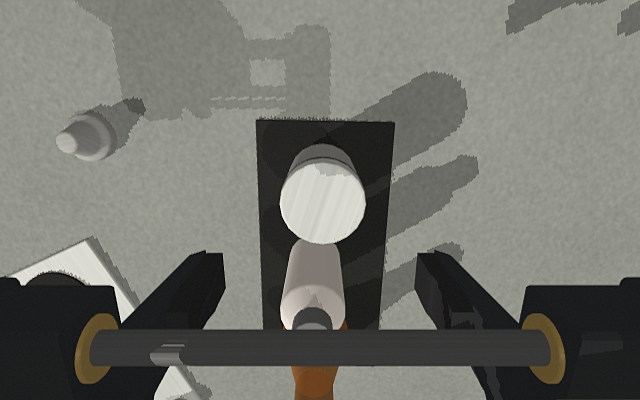

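>>> send_rows(motion=[[[0, 0, 0, -0.09, 0.8, 0.1, -1], [0, -0.07, 0, 0, 1, 0, -1], [0, 0, 0, 0, 1, 0, -1], [0, 0, 0, 0, 1, 0, -1], [0, 0, 0, 0, 1, 0, -1]]])

```text
clock: 38.38
tool_pos: [0.423, 0.3318, 0.1121]
eef_rot: [0.702, -0.086, 0.086, -0.702]
contact_force: [-0.5, -0.4, -0.5]
opening: 0.998
```

>>> send_rows(motion=[[[0, 0, 0, 0, 1, 0, -1], [0, 0, 0, 0, 0.8, 0, -1], [0, 0, 0, 0, 0.5, 0, -1], [0, 0, 0, 0, 0.25, 0, -1], [0, 0, 0, 0, 0, 0, -1]]])

```text
clock: 38.8
tool_pos: [0.4226, 0.3324, 0.0612]
eef_rot: [0.702, -0.086, 0.086, -0.701]
contact_force: [0.1, -0.4, 0.4]
opening: 1.001
```

>>> send_rows(motion=[[[0, 0, 0, 0, 0, 0, 1], [0, 0, 0, 0, 0, 0, 1], [0, 0, 0, 0, 0, 0, 1], [0, 0, 0, 0, 0, 0, 1], [0, 0, 0, 0, 0, 0, 1]]], force=25)

```text
clock: 39.22
tool_pos: [0.4229, 0.3321, 0.0624]
eef_rot: [0.702, -0.086, 0.086, -0.701]
contact_force: [-1.3, -2.2, 6.3]
opening: 0.721
```

>>> send_rows(motion=[[[0, 0, 0, 0, 0, 0, 1], [0, 0, 0, 0, -0.4, 0, 1], [0, 0, 0, 0, -0.9, 0, 1], [0, 0, 0, 0, -1, 0, 1], [0, 0, 0, 0, -1, 0, 1]]])

```text
clock: 39.63
tool_pos: [0.4224, 0.3334, 0.1284]
eef_rot: [0.702, -0.086, 0.085, -0.702]
contact_force: [-0.6, 1.0, -4.0]
opening: 0.721
```

```bash
python3 - <<'E'
from h import *
goto([.653,-.0022,.14],76)
E
```

```text
t 39.63 tcp [0.4224 0.3334 0.1284] jaw yaw 76.1 tilt [-0.001 -1.    -0.   ] open 0.721 F [-0.6  1.  -4. ]
turn units [ 0.002  0.024 -0.01 ] final-axes shift units [ 15.246  -0.579 -13.491]
shift units [ 15.22   -0.589 -13.521]
```

>>> send_rows(motion=[[[0, 0, 0, 0, -0.6, -0.6, 1], [0, 0, 0, 0, 0, -1, 1], [0, 0, 0, 0.2, 0, -1, 1], [0, 0, 0, 0.4, 0, -1, 1], [0, 0, 0, 0.6, 0, -1, 1]]])

```text
clock: 40.05
tool_pos: [0.4229, 0.238, 0.1401]
eef_rot: [-0.702, 0.085, -0.085, 0.702]
contact_force: [0.7, 0.9, -3.3]
opening: 0.72
```

>>> send_rows(motion=[[[0, 0, 0, 0.9, 0, -1, 1], [0, 0, 0, 1, 0, -1, 1], [0, 0, 0, 1, 0, -1, 1], [0, 0, 0, 1, 0, -1, 1], [0, 0, 0, 1, 0, -1, 1]]])

```text
clock: 40.47
tool_pos: [0.4957, 0.1166, 0.14]
eef_rot: [-0.702, 0.085, -0.086, 0.702]
contact_force: [0.8, 0.0, -3.1]
opening: 0.717
```

>>> send_rows(motion=[[[0, 0, 0, 1, 0, -0.6, 1], [0, 0, 0, 1, 0, -0.6, 1], [0, 0, 0, 1, 0, -0.6, 1], [0, 0, 0, 1, 0, -0.6, 1], [0, 0, 0, 1, 0, -0.6, 1]]])

```text
clock: 40.88
tool_pos: [0.5783, 0.0345, 0.1399]
eef_rot: [-0.702, 0.086, -0.086, 0.702]
contact_force: [-0.0, 0.4, -4.5]
opening: 0.721
```

>>> send_rows(motion=[[[0, 0, 0, 1, 0, -0.5, 1], [0, 0, 0, 1, 0, -0.3, 1], [0, 0, 0, 1, 0, -0.1, 1], [0, 0, 0, 0.7, 0, 0, 1], [0, 0, 0, 0.3, 0, 0, 1]]])

```text
clock: 41.3
tool_pos: [0.6529, -0.0027, 0.1398]
eef_rot: [-0.702, 0.086, -0.087, 0.702]
contact_force: [0.9, -0.0, -3.6]
opening: 0.721
```

>>> send_rows(motion=[[[0, 0, 0, 0, 0, 0, 1], [0, 0, 0, 0, 0, 0, 1], [0, 0, 0, 0, 0, 0, 1], [0, 0, 0, 0, 0, 0, 1], [0, 0, 0, 0, 0, 0, 1]]])

```text
clock: 41.72
tool_pos: [0.6502, -0.001, 0.1398]
eef_rot: [-0.702, 0.086, -0.085, 0.702]
contact_force: [-0.5, -0.2, -4.2]
opening: 0.718
```

```bash
python3 - <<'E'
from h import *
goto([.653,-.0022,.068],76)
E
```

```text
t 41.72 tcp [ 0.6502 -0.001   0.1398] jaw yaw 76.1 tilt [-0.001 -1.    -0.   ] open 0.718 F [-0.5 -0.2 -4.2]
turn units [ 0.001  0.03  -0.011] final-axes shift units [ 0.149  3.589 -0.026]
shift units [ 0.152  3.588 -0.026]
```

Lower gently to just above the pad, then settle and read.

>>> send_rows(motion=[[[0, 0, 0, 0.15, 0.8, -0.03, 1], [0, 0, 0, 0, 1, 0, 1], [0, 0, 0, 0, 0.9, 0, 1], [0, 0, 0, 0, 0.5, 0, 1], [0, 0, 0, 0, 0.25, 0, 1]]])

```text
clock: 42.13
tool_pos: [0.6523, -0.0029, 0.0681]
eef_rot: [0.702, -0.087, 0.084, -0.702]
contact_force: [0.1, 0.4, -3.4]
opening: 0.719
```

>>> send_rows(motion=[[[0, 0, 0, 0, 0.08, 0, 1], [0, 0, 0, 0, 0, 0, 1], [0, 0, 0, 0, 0, 0, 1], [0, 0, 0, 0, 0, 0, 1], [0, 0, 0, 0, 0, 0, 1]]])

```text
clock: 42.55
tool_pos: [0.6544, -0.0028, 0.0699]
eef_rot: [-0.702, 0.085, -0.086, 0.702]
contact_force: [0.3, 0.2, -3.2]
opening: 0.717
```

>>> send_rows(motion=[[[0, 0, 0, 0, 0.1, 0, 1], [0, 0, 0, 0, 0, 0, 1], [0, 0, 0, 0, 0, 0, 1], [0, 0, 0, 0, 0, 0, 1], [0, 0, 0, 0, 0, 0, 1]]])

```text
clock: 42.97
tool_pos: [0.6544, -0.0028, 0.0676]
eef_rot: [-0.702, 0.085, -0.086, 0.702]
contact_force: [1.0, -0.9, -0.2]
opening: 0.719
```

>>> send_rows(motion=[[[0, 0, 0, 0, 0.05, 0, 1], [0, 0, 0, 0, 0, 0, 1], [0, 0, 0, 0, 0, 0, 1], [0, 0, 0, 0, 0, 0, 1], [0, 0, 0, 0, 0, 0, 1]]])

```text
clock: 43.38
tool_pos: [0.6545, -0.0028, 0.0675]
eef_rot: [-0.702, 0.085, -0.086, 0.702]
contact_force: [-1.5, 0.6, 6.4]
opening: 0.72
```

Contact. Release and rise.

>>> send_rows(motion=[[[0, 0, 0, 0, -0.05, 0, 0.2], [0, 0, 0, 0, 0, 0, -0.5], [0, 0, 0, 0, 0, 0, -1], [0, 0, 0, 0, 0, 0, -1], [0, 0, 0, 0, 0, 0, -1]]])

```text
clock: 43.8
tool_pos: [0.6537, -0.0028, 0.067]
eef_rot: [-0.702, 0.086, -0.086, 0.702]
contact_force: [-0.4, -0.2, 0.5]
opening: 0.955
```

>>> send_rows(motion=[[[0, 0, 0, 0, -0.4, 0, -1], [0, 0, 0, 0, -1, 0, -1], [0, 0, 0, 0, -1, 0, -1], [0, 0, 0, 0, -1, 0, -1], [0, 0, 0, 0, -1, 0, -1]]])

```text
clock: 44.22
tool_pos: [0.6538, -0.0028, 0.1565]
eef_rot: [-0.702, 0.086, -0.086, 0.702]
contact_force: [0.2, 0.2, -0.6]
opening: 1.002
```

>>> send_rows(motion=[[[0, 0, 0, 0, -0.9, 0, -1], [0, 0, 0, 0, 0, 0, -1], [0, 0, 0, 0, 0, 0, -1], [0, 0, 0, 0, 0, 0, -1], [0, 0, 0, 0, 0, 0, -1]]])

```text
clock: 44.63
tool_pos: [0.6529, -0.0029, 0.1719]
eef_rot: [0.702, -0.086, 0.085, -0.702]
contact_force: [-0.1, -0.2, 0.2]
opening: 0.999
```

```bash
python3 - <<'E'
from h import *
goto([.507,.307,.18],76)
d=wrist('w12')
c=cv2.HoughCircles(cv2.cvtColor(cv2.GaussianBlur(d['img'],(3,3),0),cv2.COLOR_RGB2GRAY),cv2.HOUGH_GRADIENT,1,30,param1=80,param2=20,minRadius=44,maxRadius=54); print(c[0][:4])
print(onz(d,*c[0][0][:2],.099), proj(d,[.6517,-.0003,.099]))
E
```

```text
t 44.63 tcp [ 0.6529 -0.0029  0.1719] jaw yaw 76.1 tilt [-0.002 -1.    -0.001] open 0.999 F [-0.1 -0.2  0.2]
turn units [ 0.009  0.018 -0.028] final-axes shift units [-10.828  -0.406  13.271]
shift units [-10.809  -0.391  13.287]
[[320.5 222.5  51.2]
 [321.5 187.5  45.5]
 [182.5  36.5  53.4]]
[ 0.65206696 -0.00172157  0.099     ] [322.60045895 221.44001375]
```

View pics/w12.png

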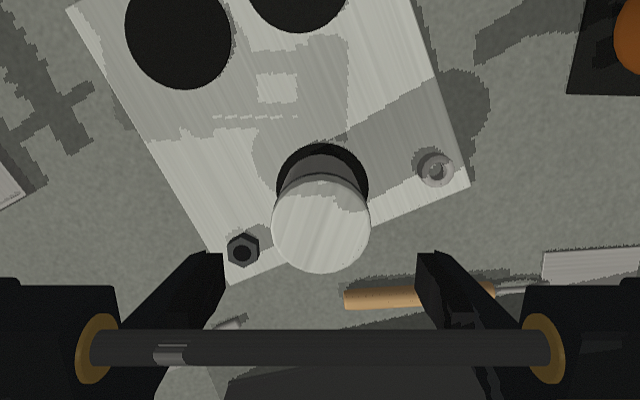

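>>> send_rows(motion=[[[0, 0, 0, -0.4, -0.4, 0.6, -1], [0, 0, 0, -0.8, 0, 1, -1], [0, 0, 0, -0.8, 0, 1, -1], [0, 0, 0, -0.8, 0, 1, -1], [0, 0, 0, -0.8, 0, 1, -1]]])

```text
clock: 45.1
tool_pos: [0.6048, 0.1062, 0.1812]
eef_rot: [-0.702, 0.086, -0.085, 0.702]
contact_force: [0.1, 0.5, -0.5]
opening: 1.0
```

>>> send_rows(motion=[[[0, 0, 0, -0.8, 0, 1, -1], [0, 0, 0, -0.8, 0, 1, -1], [0, 0, 0, -0.8, 0, 1, -1], [0, 0, 0, -0.8, 0, 1, -1], [0, 0, 0, -0.8, 0, 1, -1]]])

```text
clock: 45.52
tool_pos: [0.5508, 0.2224, 0.1812]
eef_rot: [-0.702, 0.086, -0.085, 0.702]
contact_force: [0.4, -0.4, 0.3]
opening: 0.995
```

>>> send_rows(motion=[[[0, 0, 0, -0.8, 0, 1, -1], [0, 0, 0, -0.8, 0, 1, -1], [0, 0, 0, -0.8, 0, 1, -1], [0, 0, 0, -0.6, 0, 0.5, -1], [0, 0, 0, -0.2, 0, 0.2, -1]]])

```text
clock: 45.93
tool_pos: [0.5047, 0.3119, 0.1812]
eef_rot: [-0.701, 0.084, -0.083, 0.703]
contact_force: [-0.5, -0.2, -0.4]
opening: 1.003
```

>>> send_rows(motion=[[[0, 0, 0, 0, 0, 0, -1], [0, 0, 0, 0, 0, 0, -1], [0, 0, 0, 0, 0, 0, -1], [0, 0, 0, 0, 0, 0, -1], [0, 0, 0, 0, 0, 0, -1]]])

```text
clock: 46.35
tool_pos: [0.5089, 0.306, 0.1811]
eef_rot: [0.702, -0.086, 0.087, -0.702]
contact_force: [0.1, -0.3, 0.6]
opening: 1.0
```

```bash
python3 - <<'E'
from h import *
goto([.507,.307,.088],76)
d=wrist('w13'); print(proj(d,[.507,.307,.134]))
E
```

```text
t 46.35 tcp [0.5089 0.306  0.1811] jaw yaw 76.0 tilt [ 0.    -1.    -0.001] open 1.0 F [ 0.1 -0.3  0.6]
turn units [ 0.007 -0.011  0.005] final-axes shift units [-0.104  4.654  0.026]
shift units [-0.106  4.654  0.028]
[319.79171603 237.40554893]
```

View pics/w13.png

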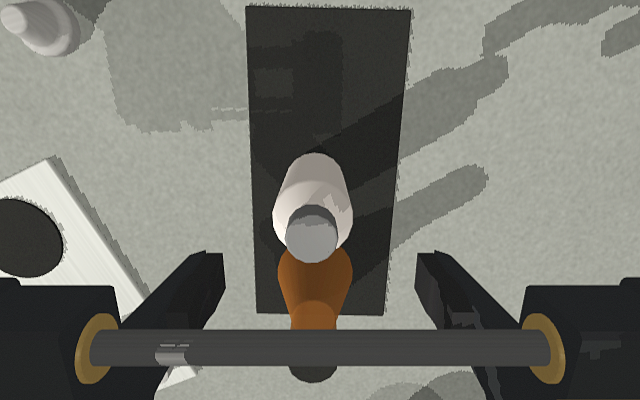

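>>> send_rows(motion=[[[0, 0, 0, -0.1, 0.8, -0.15, -1], [0, 0, 0, 0, 1, 0, -1], [0, 0, 0, 0, 1, 0, -1], [0, 0, 0, 0, 0.9, 0, -1], [0, 0, 0, 0, 0.6, 0, -1]]])

```text
clock: 46.82
tool_pos: [0.5052, 0.304, 0.0935]
eef_rot: [0.702, -0.086, 0.086, -0.701]
contact_force: [-0.2, -0.0, 0.4]
opening: 0.996
```

>>> send_rows(motion=[[[0, 0, 0, 0, 0.35, 0, -1], [0, 0, 0, 0, 0, 0, -1], [0, 0, 0, 0, 0, 0, -1], [0, 0, 0, 0, 0, 0, 1], [0, 0, 0, 0, 0, 0, 1]]])

```text
clock: 47.23
tool_pos: [0.5061, 0.3053, 0.0891]
eef_rot: [-0.701, 0.085, -0.086, 0.702]
contact_force: [-0.3, -0.1, -0.0]
opening: 0.875
```

>>> send_rows(motion=[[[0, 0, 0, 0, 0, 0, 1], [0, 0, 0, 0, 0, 0, 1], [0, 0, 0, 0, 0, 0, 1], [0, 0, 0, 0, 0, 0, 1], [0, 0, 0, 0, 0, 0, 1]]])

```text
clock: 47.65
tool_pos: [0.5055, 0.3044, 0.0883]
eef_rot: [0.702, -0.086, 0.086, -0.702]
contact_force: [-0.4, -1.7, 2.7]
opening: 0.582
```

>>> send_rows(motion=[[[0, 0, 0, 0, 0, 0, 1], [0, 0, 0, 0, -0.4, 0, 1], [0, 0, 0, 0, -0.9, 0, 1], [0, 0, 0, 0, -1, 0, 1], [0, 0, 0, 0, -1, 0, 1]]])

```text
clock: 48.07
tool_pos: [0.5049, 0.3051, 0.1547]
eef_rot: [0.702, -0.086, 0.085, -0.702]
contact_force: [-0.1, 0.8, -2.7]
opening: 0.578
```

```bash
python3 - <<'E'
from h import *
goto([.510,-.0775,.165],76)
E
```

```text
t 48.07 tcp [0.5049 0.3051 0.1547] jaw yaw 76.1 tilt [-0.001 -1.    -0.   ] open 0.578 F [-0.1  0.8 -2.7]
turn units [ 0.002  0.023 -0.014] final-axes shift units [  4.873  -0.517 -18.502]
shift units [  4.838  -0.519 -18.511]
```

>>> send_rows(motion=[[[0, 0, 0, 0.1, -0.5, -0.6, 1], [0, 0, 0, 0.25, 0, -1, 1], [0, 0, 0, 0.25, 0, -1, 1], [0, 0, 0, 0.25, 0, -1, 1], [0, 0, 0, 0.25, 0, -1, 1]]])

```text
clock: 48.48
tool_pos: [0.5041, 0.2083, 0.164]
eef_rot: [0.702, -0.086, 0.086, -0.702]
contact_force: [0.2, -0.7, -3.2]
opening: 0.583
```

>>> send_rows(motion=[[[0, 0, 0, 0.25, 0, -1, 1], [0, 0, 0, 0.25, 0, -1, 1], [0, 0, 0, 0.25, 0, -1, 1], [0, 0, 0, 0.25, 0, -1, 1], [0, 0, 0, 0.25, 0, -1, 1]]])

```text
clock: 48.9
tool_pos: [0.5042, 0.1053, 0.164]
eef_rot: [0.702, -0.086, 0.086, -0.702]
contact_force: [-0.3, -0.7, -2.3]
opening: 0.584
```

>>> send_rows(motion=[[[0, 0, 0, 0.25, 0, -1, 1], [0, 0, 0, 0.25, 0, -1, 1], [0, 0, 0, 0.25, 0, -1, 1], [0, 0, 0, 0.25, 0, -1, 1], [0, 0, 0, 0.25, 0, -1, 1]]])

```text
clock: 49.32
tool_pos: [0.5042, 0.0024, 0.1639]
eef_rot: [0.702, -0.086, 0.086, -0.702]
contact_force: [-0.5, 0.3, -2.2]
opening: 0.581
```

>>> send_rows(motion=[[[0, 0, 0, 0.25, 0, -1, 1], [0, 0, 0, 0.25, 0, -1, 1], [0, 0, 0, 0.25, 0, -0.9, 1], [0, 0, 0, 0.25, 0, -0.6, 1], [0, 0, 0, 0.2, 0, -0.3, 1]]])

```text
clock: 49.73
tool_pos: [0.5089, -0.0786, 0.1639]
eef_rot: [0.702, -0.087, 0.086, -0.701]
contact_force: [-0.7, 0.1, -2.0]
opening: 0.581
```

>>> send_rows(motion=[[[0, 0, 0, 0, 0, 0, 1], [0, 0, 0, 0, 0, 0, 1], [0, 0, 0, 0, 0, 0, 1], [0, 0, 0, 0, 0, 0, 1], [0, 0, 0, 0, 0, 0, 1]]])

```text
clock: 50.15
tool_pos: [0.5101, -0.0742, 0.1641]
eef_rot: [-0.702, 0.085, -0.085, 0.702]
contact_force: [0.5, 0.5, -2.0]
opening: 0.582
```

```bash
python3 - <<'E'
from h import *
goto([.5105,-.0775,.096],76)
E
```

```text
t 50.15 tcp [ 0.5101 -0.0742  0.1641] jaw yaw 76.2 tilt [-0.    -1.     0.001] open 0.582 F [ 0.5  0.5 -2. ]
turn units [-0.007  0.041 -0.003] final-axes shift units [ 0.061  3.406 -0.153]
shift units [ 0.061  3.406 -0.155]
```

>>> send_rows(motion=[[[0, 0, 0, 0.06, 0.8, -0.15, 1], [0, 0, 0, 0, 1, 0, 1], [0, 0, 0, 0, 0.8, 0, 1], [0, 0, 0, 0, 0.5, 0, 1], [0, 0, 0, 0, 0.3, 0, 1]]])

```text
clock: 50.57
tool_pos: [0.5101, -0.0779, 0.095]
eef_rot: [-0.702, 0.086, -0.085, 0.702]
contact_force: [-0.3, 0.1, -2.5]
opening: 0.582
```

>>> send_rows(motion=[[[0, 0, 0, 0, 0, 0, 1], [0, 0, 0, 0, 0, 0, 1], [0, 0, 0, 0, 0, 0, 1], [0, 0, 0, 0, 0, 0, 1], [0, 0, 0, 0, 0, 0, 1]]])

```text
clock: 50.98
tool_pos: [0.511, -0.0787, 0.0968]
eef_rot: [-0.702, 0.085, -0.086, 0.702]
contact_force: [0.9, -0.6, -2.5]
opening: 0.582
```

>>> send_rows(motion=[[[0, 0, 0, 0, 0.1, 0, 1], [0, 0, 0, 0, 0, 0, 1], [0, 0, 0, 0, 0, 0, 1], [0, 0, 0, 0, 0, 0, 1], [0, 0, 0, 0, 0, 0, 1]]])

```text
clock: 51.4
tool_pos: [0.5106, -0.0786, 0.0941]
eef_rot: [-0.702, 0.086, -0.086, 0.702]
contact_force: [-0.3, 0.1, -3.2]
opening: 0.581
```

>>> send_rows(motion=[[[0, 0, 0, 0, 0.06, 0, 1], [0, 0, 0, 0, 0, 0, 1], [0, 0, 0, 0, 0, 0, 1], [0, 0, 0, 0, 0, 0, 1], [0, 0, 0, 0, 0, 0, 1]]])

```text
clock: 51.82
tool_pos: [0.5109, -0.0787, 0.0932]
eef_rot: [0.702, -0.085, 0.086, -0.702]
contact_force: [-0.4, -0.9, 4.6]
opening: 0.583
```

Contact; release, rise, look.

>>> send_rows(motion=[[[0, 0, 0, 0, 0, 0, 0], [0, 0, 0, 0, 0, 0, -0.5], [0, 0, 0, 0, 0, 0, -1], [0, 0, 0, 0, 0, 0, -1], [0, 0, 0, 0, 0, 0, -1]]])

```text
clock: 52.23
tool_pos: [0.5104, -0.0784, 0.0927]
eef_rot: [-0.702, 0.086, -0.085, 0.702]
contact_force: [0.5, -0.3, -0.4]
opening: 0.86
```

>>> send_rows(motion=[[[0, 0, 0, 0, 0, 0, -1], [0, 0, 0, 0, -0.5, 0, -1], [0, 0, 0, 0, -1, 0, -1], [0, 0, 0, 0, -1, 0, -1], [0, 0, 0, 0, -1, 0, -1]]])

```text
clock: 52.65
tool_pos: [0.5103, -0.0785, 0.1642]
eef_rot: [-0.702, 0.086, -0.085, 0.702]
contact_force: [-0.1, 0.5, 0.1]
opening: 0.999
```

>>> send_rows(motion=[[[0, 0, 0, 0, -1, 0, -1], [0, 0, 0, 0, -0.6, 0, -1], [0, 0, 0, 0, -0.2, 0, -1], [0, 0, 0, 0, 0, 0, -1], [0, 0, 0, 0, 0, 0, -1]]])

```text
clock: 53.07
tool_pos: [0.5102, -0.0787, 0.1988]
eef_rot: [0.702, -0.086, 0.086, -0.702]
contact_force: [0.2, 0.1, 0.2]
opening: 0.998
```

```bash
python3 - <<'E'
from h import *
goto([.5917,.2815,.2],76)
d=wrist('w14'); print(proj(d,[.510,-.0775,.139]),proj(d,[.510,-.0775,.009]))
E
```

```text
t 53.07 tcp [ 0.5102 -0.0787  0.1988] jaw yaw 76.1 tilt [-0. -1. -0.] open 0.998 F [0.2 0.1 0.2]
turn units [ 0.001  0.017 -0.004] final-axes shift units [-0.405 -0.06  18.459]
shift units [-0.38  -0.062 18.459]
[320.67846364 231.26349198] [320.14562568 178.06292996]
```

View pics/w14.png

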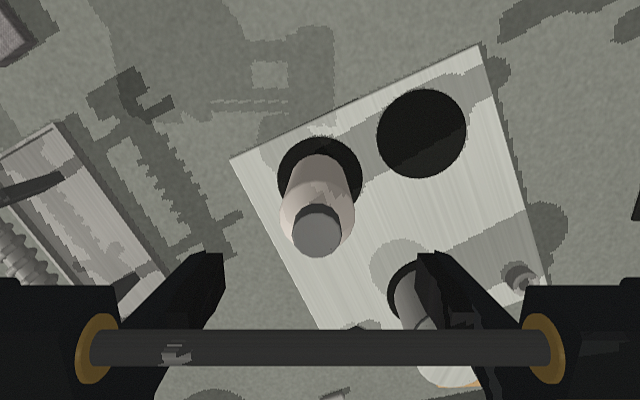

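>>> send_rows(motion=[[[0, 0, 0, 0, 0, 0.6, -1], [0, 0, 0, 0, 0, 1, -1], [0, 0, 0, 0, 0, 1, -1], [0, 0, 0, 0, 0, 1, -1], [0, 0, 0, 0, 0, 1, -1]]])

```text
clock: 53.53
tool_pos: [0.5325, 0.0128, 0.198]
eef_rot: [-0.702, 0.086, -0.085, 0.702]
contact_force: [-0.6, 0.5, -0.5]
opening: 0.999
```

>>> send_rows(motion=[[[0, 0, 0, 0, 0, 1, -1], [0, 0, 0, 0, 0, 1, -1], [0, 0, 0, 0, 0, 1, -1], [0, 0, 0, 0, 0, 1, -1], [0, 0, 0, 0, 0, 1, -1]]])

```text
clock: 53.95
tool_pos: [0.5562, 0.11, 0.1979]
eef_rot: [0.702, -0.086, 0.085, -0.702]
contact_force: [0.2, 0.2, 0.7]
opening: 1.003
```

>>> send_rows(motion=[[[0, 0, 0, 0, 0, 1, -1], [0, 0, 0, 0, 0, 1, -1], [0, 0, 0, 0, 0, 1, -1], [0, 0, 0, 0, 0, 1, -1], [0, 0, 0, -0.1, 0, 1, -1]]])

```text
clock: 54.37
tool_pos: [0.5784, 0.2074, 0.1978]
eef_rot: [0.702, -0.086, 0.085, -0.702]
contact_force: [-0.2, -0.8, 0.0]
opening: 1.0
```

>>> send_rows(motion=[[[0, 0, 0, -0.2, 0, 1, -1], [0, 0, 0, -0.1, 0, 1, -1], [0, 0, 0, 0, 0, 0.9, -1], [0, 0, 0, 0, 0, 0.6, -1], [0, 0, 0, 0, 0, 0.3, -1]]])

```text
clock: 54.78
tool_pos: [0.5904, 0.2837, 0.198]
eef_rot: [-0.702, 0.085, -0.084, 0.702]
contact_force: [0.4, 0.7, 0.3]
opening: 0.998
```

>>> send_rows(motion=[[[0, 0, 0, 0, 0, 0, -1], [0, 0, 0, 0, 0, 0, -1], [0, 0, 0, 0, 0, 0, -1], [0, 0, 0, 0, 0, 0, -1], [0, 0, 0, 0, 0, 0, -1]]])

```text
clock: 55.2
tool_pos: [0.5915, 0.2793, 0.199]
eef_rot: [0.702, -0.086, 0.086, -0.702]
contact_force: [0.0, 0.5, 0.6]
opening: 1.001
```

```bash
python3 - <<'E'
from h import *
goto([.5917,.2815,.0975],76)
d=wrist('w15'); print(proj(d,[.5917,.2815,.128]))
E
```

```text
t 55.2 tcp [0.5915 0.2793 0.199 ] jaw yaw 76.0 tilt [ 0.    -1.    -0.001] open 1.001 F [0.  0.5 0.6]
turn units [ 0.008 -0.001  0.003] final-axes shift units [-0.019  5.076  0.11 ]
shift units [-0.02   5.076  0.113]
[322.50043672 224.44319542]
```

View pics/w15.png

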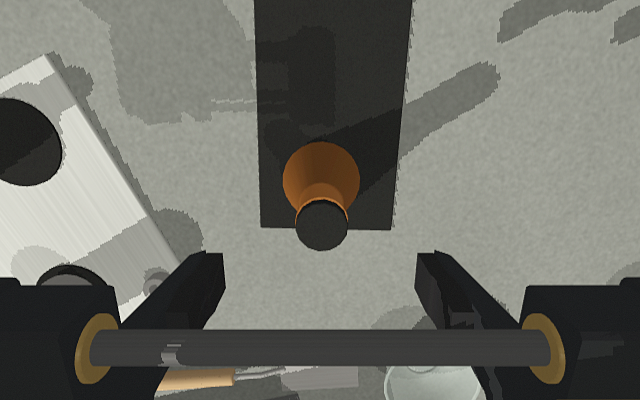

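>>> send_rows(motion=[[[0, 0, 0, 0, 0.8, 0.07, -1], [0, 0, 0, 0, 1, 0, -1], [0, 0, 0, 0, 1, 0, -1], [0, 0, 0, 0, 1, 0, -1], [0, 0, 0, 0, 0.8, 0, -1]]])

```text
clock: 55.67
tool_pos: [0.5914, 0.2811, 0.1056]
eef_rot: [0.702, -0.086, 0.086, -0.702]
contact_force: [0.2, 0.1, -0.0]
opening: 1.004
```

>>> send_rows(motion=[[[0, 0, 0, 0, 0.43, 0, -1], [0, 0, 0, 0, 0, 0, -1], [0, 0, 0, 0, 0, 0, 1], [0, 0, 0, 0, 0, 0, 1], [0, 0, 0, 0, 0, 0, 1]]])

```text
clock: 56.08
tool_pos: [0.5925, 0.2823, 0.0997]
eef_rot: [-0.701, 0.085, -0.086, 0.702]
contact_force: [-0.1, 0.4, 0.6]
opening: 0.797
```

>>> send_rows(motion=[[[0, 0, 0, 0, 0, 0, 1], [0, 0, 0, 0, 0, 0, 1], [0, 0, 0, 0, 0, 0, 1], [0, 0, 0, 0, 0, 0, 1], [0, 0, 0, 0, 0, 0, 1]]])

```text
clock: 56.5
tool_pos: [0.5917, 0.2819, 0.0984]
eef_rot: [-0.702, 0.086, -0.086, 0.702]
contact_force: [0.3, 0.6, -1.3]
opening: 0.417
```

>>> send_rows(motion=[[[0, 0, 0, 0, 0, 0, 1], [0, 0, 0, 0, 0, 0, 1], [0, 0, 0, 0, -0.5, 0, 1], [0, 0, 0, 0, -1, 0, 1], [0, 0, 0, 0, -1, 0, 1]]])

```text
clock: 56.92
tool_pos: [0.5908, 0.2816, 0.1483]
eef_rot: [0.702, -0.086, 0.085, -0.702]
contact_force: [0.0, 0.7, -3.2]
opening: 0.375
```

```bash
python3 - <<'E'
from h import *
goto([.492,.0190,.165],76)
E
```

```text
t 56.92 tcp [0.5908 0.2816 0.1483] jaw yaw 76.1 tilt [-0.002 -1.    -0.001] open 0.375 F [ 0.   0.7 -3.2]
turn units [ 0.017  0.02  -0.025] final-axes shift units [ -1.617  -0.833 -13.937]
shift units [ -1.642  -0.811 -13.936]
```

>>> send_rows(motion=[[[0, 0, 0, -0.1, -0.6, -0.5, 1], [0, 0, 0, -0.15, -0.2, -1, 1], [0, 0, 0, -0.15, 0, -1, 1], [0, 0, 0, -0.15, 0, -1, 1], [0, 0, 0, -0.15, 0, -1, 1]]])

```text
clock: 57.33
tool_pos: [0.5554, 0.1962, 0.1647]
eef_rot: [0.702, -0.086, 0.086, -0.702]
contact_force: [0.4, -0.5, -2.5]
opening: 0.379
```

>>> send_rows(motion=[[[0, 0, 0, -0.15, 0, -1, 1], [0, 0, 0, -0.15, 0, -1, 1], [0, 0, 0, -0.15, 0, -1, 1], [0, 0, 0, -0.15, 0, -1, 1], [0, 0, 0, -0.15, 0, -1, 1]]])

```text
clock: 57.75
tool_pos: [0.5168, 0.1029, 0.1647]
eef_rot: [0.702, -0.086, 0.086, -0.702]
contact_force: [0.7, -1.3, -2.2]
opening: 0.383
```

>>> send_rows(motion=[[[0, 0, 0, -0.15, 0, -1, 1], [0, 0, 0, 0, 0, -1, 1], [0, 0, 0, 0, 0, -1, 1], [0, 0, 0, 0, 0, -0.8, 1], [0, 0, 0, 0, 0, -0.5, 1]]])

```text
clock: 58.17
tool_pos: [0.4928, 0.0188, 0.1646]
eef_rot: [0.702, -0.087, 0.086, -0.701]
contact_force: [-0.2, -0.5, -2.6]
opening: 0.38
```

>>> send_rows(motion=[[[0, 0, 0, 0, 0, 0, 1], [0, 0, 0, 0, 0, 0, 1], [0, 0, 0, 0, 0, 0, 1], [0, 0, 0, 0, 0, 0, 1], [0, 0, 0, 0, 0, 0, 1]]])

```text
clock: 58.58
tool_pos: [0.4945, 0.023, 0.1644]
eef_rot: [-0.702, 0.085, -0.085, 0.702]
contact_force: [-0.1, 0.3, -1.8]
opening: 0.377
```

```bash
python3 - <<'E'
from h import *
goto([.492,.0190,.107],76)
E
```

```text
t 58.58 tcp [0.4945 0.023  0.1644] jaw yaw 76.2 tilt [ 0.    -1.     0.001] open 0.377 F [-0.1  0.3 -1.8]
turn units [-0.012  0.04   0.003] final-axes shift units [-0.073  2.868 -0.223]
shift units [-0.075  2.867 -0.226]
```

>>> send_rows(motion=[[[0, 0, 0, -0.08, 0.7, -0.2, 1], [0, 0, 0, 0, 0.9, 0, 1], [0, 0, 0, 0, 0.7, 0, 1], [0, 0, 0, 0, 0.4, 0, 1], [0, 0, 0, 0, 0.17, 0, 1]]])

```text
clock: 59.0
tool_pos: [0.4913, 0.0188, 0.1058]
eef_rot: [0.702, -0.086, 0.085, -0.702]
contact_force: [-0.0, 0.1, -1.4]
opening: 0.382
```

>>> send_rows(motion=[[[0, 0, 0, 0, 0, 0, 1], [0, 0, 0, 0, 0, 0, 1], [0, 0, 0, 0, 0, 0, 1], [0, 0, 0, 0, 0, 0, 1], [0, 0, 0, 0, 0, 0, 1]]])

```text
clock: 59.42
tool_pos: [0.4921, 0.0182, 0.1075]
eef_rot: [-0.702, 0.085, -0.086, 0.702]
contact_force: [-0.4, 0.6, -2.1]
opening: 0.381
```

>>> send_rows(motion=[[[0, 0, 0, 0, 0.1, 0, 1], [0, 0, 0, 0, 0, 0, 1], [0, 0, 0, 0, 0, 0, 1], [0, 0, 0, 0, 0, 0, 1], [0, 0, 0, 0, 0, 0, 1]]])

```text
clock: 59.83
tool_pos: [0.4917, 0.0182, 0.1049]
eef_rot: [-0.702, 0.086, -0.086, 0.702]
contact_force: [-0.4, 0.7, -2.5]
opening: 0.383
```

>>> send_rows(motion=[[[0, 0, 0, 0, 0.07, 0, 1], [0, 0, 0, 0, 0, 0, 1], [0, 0, 0, 0, 0, 0, 1], [0, 0, 0, 0, 0, 0, 1], [0, 0, 0, 0, 0, 0, 1]]])

```text
clock: 60.25
tool_pos: [0.4917, 0.0182, 0.1035]
eef_rot: [-0.702, 0.086, -0.086, 0.702]
contact_force: [-0.3, 0.9, -2.5]
opening: 0.381
```

>>> send_rows(motion=[[[0, 0, 0, 0, 0.05, 0, 1], [0, 0, 0, 0, 0, 0, 1], [0, 0, 0, 0, 0, 0, 1], [0, 0, 0, 0, 0, 0, 1], [0, 0, 0, 0, 0, 0, 1]]])

```text
clock: 60.67
tool_pos: [0.4919, 0.018, 0.1031]
eef_rot: [0.702, -0.085, 0.086, -0.702]
contact_force: [-0.8, -0.7, 4.9]
opening: 0.379
```

Contact; release and rise, then retreat up.

>>> send_rows(motion=[[[0, 0, 0, 0, 0, 0, 0.2], [0, 0, 0, 0, 0, 0, 0], [0, 0, 0, 0, 0, 0, -0.4], [0, 0, 0, 0, 0, 0, -1], [0, 0, 0, 0, 0, 0, -1]]])

```text
clock: 61.08
tool_pos: [0.4918, 0.0183, 0.1024]
eef_rot: [-0.702, 0.086, -0.086, 0.702]
contact_force: [-0.0, 0.1, -0.4]
opening: 0.675
```

>>> send_rows(motion=[[[0, 0, 0, 0, 0, 0, -1], [0, 0, 0, 0, 0, 0, -1], [0, 0, 0, 0, -0.5, 0, -1], [0, 0, 0, 0, -1, 0, -1], [0, 0, 0, 0, -1, 0, -1]]])

```text
clock: 61.5
tool_pos: [0.491, 0.0182, 0.1526]
eef_rot: [0.702, -0.086, 0.085, -0.702]
contact_force: [0.6, -0.5, 0.0]
opening: 0.998
```

>>> send_rows(motion=[[[0, 0, 0, 0, -1, 0, -1], [0, 0, 0, 0, -1, 0, -1], [0, 0, 0, 0, -1, 0, -1], [0, 0, 0, 0, -1, 0, -1], [0, 0, 0, 0, -1, 0, -1]]])

```text
clock: 61.92
tool_pos: [0.4914, 0.0181, 0.2535]
eef_rot: [-0.702, 0.086, -0.086, 0.702]
contact_force: [-0.3, 0.1, 0.1]
opening: 1.003
```

>>> send_rows(motion=[[[0, 0, 0, -0.5, 0, 1, -1], [0, 0, 0, -0.5, 0, 1, -1], [0, 0, 0, -0.5, 0, 1, -1], [0, 0, 0, -0.5, 0, 1, -1], [0, 0, 0, -0.5, 0, 1, -1]]])

```text
clock: 62.33
tool_pos: [0.4667, 0.1281, 0.2526]
eef_rot: [0.702, -0.086, 0.086, -0.702]
contact_force: [-0.1, -0.4, 0.3]
opening: 0.999
```

>>> send_rows(motion=[[[0, 0, 0, -0.5, 0, 1, -1], [0, 0, 0, -0.5, 0, 1, -1], [0, 0, 0, -0.5, 0, 1, -1], [0, 0, 0, -0.5, 0, 1, -1], [0, 0, 0, -0.5, 0, 1, -1]]])

```text
clock: 62.75
tool_pos: [0.4422, 0.2373, 0.2525]
eef_rot: [0.702, -0.086, 0.086, -0.702]
contact_force: [-0.3, 0.5, 0.0]
opening: 1.002
```

>>> send_rows(motion=[[[0, 0, 0, -0.5, 0, 1, -1], [0, 0, 0, -0.5, 0, 1, -1], [0, 0, 0, -0.5, 0, 1, -1], [0, 0, 0, -0.5, 0, 1, -1], [0, 0, 0, -0.5, 0, 1, -1]]])

```text
clock: 63.17
tool_pos: [0.4177, 0.3463, 0.2524]
eef_rot: [0.702, -0.086, 0.086, -0.702]
contact_force: [-0.8, 0.3, 0.9]
opening: 0.999
```

>>> send_rows(motion=[[[0, 0, 0, -0.5, 0, 1, -1], [0, 0, 0, -0.5, 0, 1, -1], [0, 0, 0, -0.5, 0, 1, -1], [0, 0, 0, -0.5, 0, 1, -1], [0, 0, 0, -0.5, 0, 1, -1]]])

```text
clock: 63.58
tool_pos: [0.3933, 0.4554, 0.2524]
eef_rot: [0.702, -0.086, 0.086, -0.702]
contact_force: [0.6, -0.4, -0.0]
opening: 0.999
```

```bash
python3 - <<'E'
from h import *
goto([.492,.0190,.107],76)
s=imaging.snapshot('side'); t=imaging.snapshot('top')
s0=cv2.imread('pics/side0.png');t0=cv2.imread('pics/top0.png')
a=np.hstack([cv2.resize(x[140:320,250:410],None,fx=2.4,fy=2.4,interpolation=2) for x in (s0,s['img'][:,:,::-1])]); cv2.imwrite('pics/cmps.png',a)
a=np.hstack([cv2.resize(x[120:280,270:500],None,fx=1.7,fy=1.7,interpolation=2) for x in (t0,t['img'][:,:,::-1])]); cv2.imwrite('pics/cmpt.png',a)
# centroid comparison, start vs now, flask colour + shift by local registration
def fl(im): 
    im=im.astype(int); m=(im[...,2]-im[...,0]>50)&(im[...,1]<110); m[:135]=0;m[280:]=0;m[:,:250]=0;m[:,410:]=0
    y,x=np.nonzero(m); return x.mean(),y.mean(),m.sum()
print('flask',fl(s0),fl(s['img'][:,:,::-1]),fl(t0),fl(t['img'][:,:,::-1]))
def shift(a,b,r):
    x0,y0,x1,y1=r; A=cv2.cvtColor(a,cv2.COLOR_BGR2GRAY)[y0:y1,x0:x1]; B=cv2.cvtColor(b,cv2.COLOR_BGR2GRAY)[y0-10:y1+10,x0-10:x1+10]
    R=cv2.matchTemplate(B,A,cv2.TM_CCOEFF_NORMED); _,v,_,l=cv2.minMaxLoc(R); return l[0]-10,l[1]-10,round(v,3)
sb=np.ascontiguousarray(s['img'][:,:,::-1]);tb=np.ascontiguousarray(t['img'][:,:,::-1])
print('lid',shift(s0,sb,(335,155,370,185)),shift(t0,tb,(313,134,347,162)))
print('cap',shift(s0,sb,(312,200,342,230)),shift(t0,tb,(350,200,375,222)))
print('stop',shift(s0,sb,(278,180,300,205)),shift(t0,tb,(305,208,330,225)))
E
```

```text
t 63.58 tcp [0.3933 0.4554 0.2524] jaw yaw 76.1 tilt [-0.    -1.    -0.001] open 0.999 F [ 0.6 -0.4 -0. ]
turn units [ 0.006  0.018 -0.002] final-axes shift units [ 10.067   7.268 -19.976]
shift units [ 10.039   7.277 -19.987]
flask (np.float64(293.74062968515744), np.float64(218.02998500749626), np.int64(667)) (np.float64(294.71162790697673), np.float64(218.831007751938), np.int64(645)) (np.float64(324.0174672489083), np.float64(225.12663755458516), np.int64(229)) (np.float64(324.7110091743119), np.float64(225.42201834862385), np.int64(218))
lid (0, 0, 0.991) (0, 0, 0.978)
cap (1, 1, 0.798) (1, 0, 0.97)
stop (1, 0, 0.949) (0, 0, 0.991)
```

View pics/cmps.png

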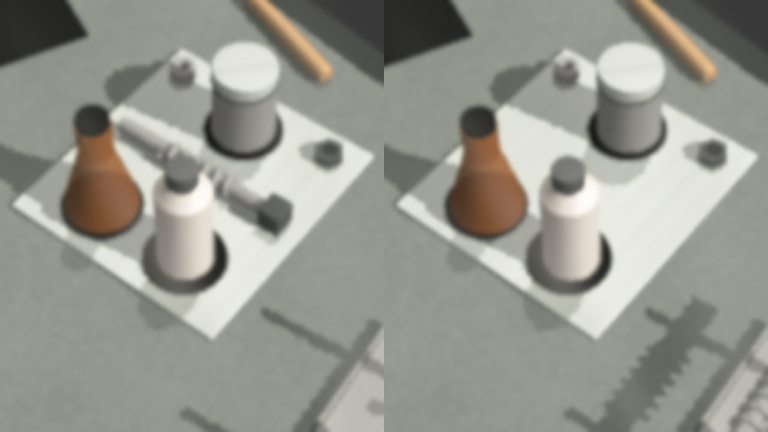

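View pics/cmpt.png

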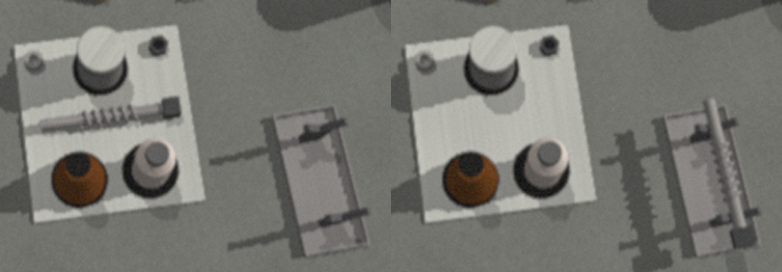

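>>> send_rows(motion=[[[0, 0, 0, 0, 0, 0, -1], [0, 0, 0, 0, 0, 0, -1], [0, 0, 0, 0, 0, 0, -1], [0, 0, 0, 0, 0, 0, -1], [0, 0, 0, 0, 0, 0, -1]]])

```text
clock: 64.1
tool_pos: [0.3944, 0.4536, 0.2526]
eef_rot: [0.702, -0.086, 0.086, -0.702]
contact_force: [0.1, -0.6, -0.4]
opening: 1.002
```

```bash
python3 - <<'E'
from plant import job
print(job.finish_job())
E
```

```text
the job is handed in; nothing more can be done
None
```

I moved the flask, bottle and tin to the mat, then laid the screw across both supports of the stand. After that I put the tin, bottle and flask back on their own pads. I handed the job in at about 64 s with the gripper open and clear of everything; it gives no verdict.

- **Vessels:** In the last side and top pictures all three stand upright. The tin shows no measurable shift from the start, the flask about 1 px and the bottle 1 px. That is about 2–3 mm, against the 15 mm allowed.
- **Screw:** It lies in both notches. Its middle is about 3 mm from the middle between the supports, measured with the wrist camera, against the 13 mm allowed.

Some checks disagreed or came close:
- **Camera agreement:** The three cameras differed by 2–5 mm.
- **Bottle:** The side-view match for its cap was only 0.80, because the screw no longer lies behind it.
- **Tin:** Setting it on the mat gave a brief wrist force of about 39 N. After that I lowered everything in small steps until it touched.

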